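# Load and latch the countertop steamer

## Task

Get the countertop steamer ready: squeeze its two release tabs together to free the lid and swing it right open, stand every lidded steel pot from the drying mat upright on its floor, then shut the lid and press it until the catch clicks. Tug the shut lid up by its grip block, without squeezing the tabs, to be sure the catch has held, and if it gives, press it down harder and tug again. Leave the steam vent half open (its handle turned 45 degrees) and leave the jar, the cup and the pepper mill where they stand.

Things in the scene. Friction and masses are not known exactly. Their poses are not given: they have to be found in the camera images.
- steamer: the countertop steamer: white plastic box, 210 (x, front to back) by 270 (y) mm outside, walls 12 thick with their rim 100 above the counter; it stands fixed. Origin under its centre on the counter, x towards its rear (the hinge side), y along its width, z up; its front with the catch is at x = -105 and is turned roughly to the robot
- steamer_floor (a point): centre of the steamer's flat inner floor (steel steam plate), 31 mm above the counter; inside 186 (x) by 246 (y) mm and 70 deep; axes as steamer. There is room for four pots, two by two
- lid (a joint): lid angle in rad: 0 fully shut, grows as its front edge is lifted, 1.85 leaning back open by itself (it stays there once past about 1.65 and falls shut below). Caught, it is under 0.015, with 1 to 2 mm of play at the front. Merely resting on its hooks it stands at 0.05 to 0.06 (front 12 mm proud); pushed too feebly it may stick between, even at 0.01, looking shut but not caught
- lid_hinge (a point): middle of the lid's hinge line at the rear rim, 102 mm above the counter; turns with the lid: x points from the lid's front edge to the hinge, y along the hinge, z out of the lid's top. The lid is a grey plate 212 (x) by 274 (y) by 14 mm thick, its underside at z = 0, about 320 g with its block
- grip_block (a point): centre of the upper, exposed part of the black grip block on the middle of the lid's front edge, 222 mm from the hinge line (x = -222, z = +29 in the lid's frame); axes as lid_hinge. The block is 36 (x) by 40 (y) mm and stands 28 mm above the lid's top face (14 mm above to 14 mm below this point). The tabs are in its two y sides; gripped by its front and back faces (x sides, 36 mm apart) it serves to tug the lid without touching the tabs. Push on its top to shut the lid
- tab_left (a joint): how far the left (+y) release tab is squeezed in, m: 0 out (hook can hold), 0.0055 fully in; spring, 2.5 N at rest to about 5 N fully in. Both tabs must be in at least 0.0045 to free the lid, and let go they spring back, so lift the lid while they are held
- tab_right (a joint): the same for the right (-y) tab
- tab_left_face (a point): middle of the outer face of the left tab, a ribbed grey button 26 (x) by 24 (height) mm on the side of the grip block; the two faces are 56 mm apart, 45 mm when squeezed in; held between two fingers along y, the lid can be swung on them with the tool kept pointing down
- tab_right_face (a point): middle of the outer face of the right tab
- keeper: steel keeper on the steamer's front wall, under the grip block, whose two bars the hooks of the tabs catch under; fixed to the steamer, same origin and axes. The catch clicks home at a push of roughly 10 to 18 N on the grip block; caught, it bears a tug of 10 N and more; not caught, the lid comes up at a few newtons (up to 10 if a stiff grip hinders its tilting)
- vent (a joint): steam vent angle, rad: 0 shut (handle front to back), grows anticlockwise seen from above, 1.571 fully open (handle across); half open is 0.785. It turns stiffly (0.04 N m) and stays where it is left
- vent_grip (a point): middle of the vent's black bar handle, on its axis, on top of the lid 85 mm in front of the hinge line; the bar is 52 long (x of this frame), 12 thick (y) and 26 high, 10 mm above to 16 mm below this point (its top 36 mm above the lid's top face); below it a flat steel disc of 52 mm diameter. x, y turn with the vent; at 0 they are the lid's
- pot1_mid (a point): centre, half-way up, of a lidded stainless steel pot: cylinder of 54 mm diameter, 48 high (24 above and below this point), with a knob of 14 mm diameter and 12 mm height on top; 220 g; z up. Two to four such pots stand on the drying mat; absent ones give None
- pot2_mid (a point): centre, half-way up, of a lidded stainless steel pot: cylinder of 54 mm diameter, 48 high (24 above and below this point), with a knob of 14 mm diameter and 12 mm height on top; 220 g; z up. Two to four such pots stand on the drying mat; absent ones give None
- pot3_mid (a point): centre, half-way up, of a lidded stainless steel pot: cylinder of 54 mm diameter, 48 high (24 above and below this point), with a knob of 14 mm diameter and 12 mm height on top; 220 g; z up. Two to four such pots stand on the drying mat; absent ones give None
- pot4_mid (a point): centre, half-way up, of a lidded stainless steel pot: cylinder of 54 mm diameter, 48 high (24 above and below this point), with a knob of 14 mm diameter and 12 mm height on top; 220 g; z up. Two to four such pots stand on the drying mat; absent ones give None
- garlic_jar_mid (a point): bystander: glass jar of 52 mm diameter, 85 high, steel cap, among the pots on the mat; point on its axis 30 mm above its underside
- sauce_cup_mid (a point): bystander: small open white cup, 66 mm across the rim, 48 high, among the pots; point 30 mm above its underside
- pepper_mill_mid (a point): bystander: dark wooden pepper mill, 54 mm across, 135 high, standing alone in the middle of the counter beyond the mat and the steamer; point 30 mm above its underside

How it is judged:
On the way, in this order (a step that is already met when the one before it is completed fails the run):
1. the lid is swung open (beyond 1.2 rad) (value of joint lid above 1.2 rad), for 0.2 s.
2. with every pot standing in the steamer and the lid shut and caught, the lid is tugged up against its catch (more than 2.5 N on the keeper) and the catch holds (x of pot1_mid in the frame of steamer between -0.08 and 0.08 m and y of pot1_mid in the frame of steamer between -0.11 and 0.11 m and z of pot1_mid in the frame of steamer between 0.045 and 0.064 m and angle between each of pot1_mid, pot2_mid, pot3_mid, pot4_mid's own z axis and vertical below 0.2 rad and x of pot2_mid in the frame of steamer between -0.08 and 0.08 m and y of pot2_mid in the frame of steamer between -0.11 and 0.11 m and z of pot2_mid in the frame of steamer between 0.045 and 0.064 m and x of pot3_mid in the frame of steamer between -0.08 and 0.08 m and y of pot3_mid in the frame of steamer between -0.11 and 0.11 m and z of pot3_mid in the frame of steamer between 0.045 and 0.064 m and x of pot4_mid in the frame of steamer between -0.08 and 0.08 m and y of pot4_mid in the frame of steamer between -0.11 and 0.11 m and z of pot4_mid in the frame of steamer between 0.045 and 0.064 m and value of joint lid below 0.015 rad and value of joint each of tab_left, tab_right below 0.002 m and contact force between lid and keeper above 2.5 N), for 0.15 s.
At the end, for the whole second after the job is handed in: every pot that is present stands upright (within 0.2 rad) on the steamer's floor, its centre 80 mm in x and 110 mm in y or less from the steamer's centre; the lid is shut and caught (below 0.015 rad, tabs out to within 2 mm); the vent is at 0.785 rad within 0.14; all at rest (x of pot1_mid in the frame of steamer between -0.08 and 0.08 m and y of pot1_mid in the frame of steamer between -0.11 and 0.11 m and z of pot1_mid in the frame of steamer between 0.045 and 0.064 m and angle between each of pot1_mid, pot2_mid, pot3_mid, pot4_mid's own z axis and vertical below 0.2 rad and x of pot2_mid in the frame of steamer between -0.08 and 0.08 m and y of pot2_mid in the frame of steamer between -0.11 and 0.11 m and z of pot2_mid in the frame of steamer between 0.045 and 0.064 m and x of pot3_mid in the frame of steamer between -0.08 and 0.08 m and y of pot3_mid in the frame of steamer between -0.11 and 0.11 m and z of pot3_mid in the frame of steamer between 0.045 and 0.064 m and x of pot4_mid in the frame of steamer between -0.08 and 0.08 m and y of pot4_mid in the frame of steamer between -0.11 and 0.11 m and z of pot4_mid in the frame of steamer between 0.045 and 0.064 m and value of joint lid below 0.015 rad and value of joint each of tab_left, tab_right below 0.002 m and value of joint vent between 0.645 and 0.925 rad and velocity of joint each of lid, vent below 0.05 rad/s); the robot touches nothing.
It fails at once if the jar, the cup or the pepper mill is moved by more than 40 mm (distance of any of garlic_jar_mid, sauce_cup_mid, pepper_mill_mid from where it was at the start of the episode above 0.04 m).
Of pot1, pot2, pot3, pot4 only 2 to 4 are there at a start; the rules pass over those that are not, and their reading is None.
At some moment in a run one of pot1, pot2, pot3, pot4 may be knocked a few centimetres aside while the robot is not near it.
It also fails if it takes over 210 s, if anything falls off the work surface, if the arm or the gripper's body presses on something with over 40 N, if the wrist force passes 120 N, or if a joint passes its speed limit or range.

## Robot

A 6-joint arm with a two-finger parallel gripper is mounted at the origin on the work surface. World frame = base frame: x ahead of the robot, y to its left, z up, the work surface at z = 0. Lengths are in m, angles in rad, forces in N, time in s.
With the tool pointing down it reaches from about 0.25 to 0.725 m from the base axis. Payload 4 kg.
Tool frame: the origin (TCP) lies at the very end of the fingers, on their centre line; the grasp point (between the pads) lies 19 mm behind it; z points along the fingers, y is the line along which they close (so a half turn about z gives the same grasp; the last joint's range is limited). The gripper opens to 85 mm and grips with 20 to 120 N. Pads are 22 mm wide; open, the fingers measure 114 mm over their backs; the gripper's body (76 mm by 85 mm) begins 54 mm behind the grasp point. The pads swing forward as they close: fully open they stand 13 mm farther back than shut.
Start: joints at [1.221, 0.241, 0.005, 1.335, 0, 1.571], TCP at [0.171, 0.47, 0.231] pointing down, gripper open.
Joint ranges: [-2.72, 2.72], [-1.05, 1.87], [-1.09, 1.28], [-1.99, 2.15], [-1.42, 1.44], [-3.14, 3.14]. Speed limits (rad/s): [2.79, 2.79, 3.14, 3.14, 3.14, 3.14].

## Interface

Orientations are given as a unit quaternion [x, y, z, w].
In Python, from workcell import bot, vision, workorder, boxes_of gives the robot as it stands.
- The arm moves only by the tool send_rows, never from a script. Its argument "motion" is text: rows parted by semicolons, each of 5 numbers parted by spaces: the closure, from -1 (fully open) to 1 (shut), so that 0 is half open, then the shift along the tool's x, y, z in cm, then the turn about the tool's z in rad. In form: claw x y z twist; .... A call has 1 to 5 rows; each row is the pose to reach, as a shift and turn from the pose commanded when the call began, along the tool's axes at that moment; what a row does not reach only later rows make up. A row lasts 1/10 s, in which the tool goes at most 50 mm and 8.59 degrees, less where a joint would pass 70% of its speed; a pose out of reach is approached as far as the arm can. A call with a gripper value outside its range is refused whole. The fingers move at their own pace and stop on an object; the grip force is fixed at half the most. Time passes only in rows, so rows that repeat a pose let the fingers close. It gives the time, the measured TCP pose, the force, the opening and the grip force at its end, in the units of the state.
- bot.get_obs(): the state, without advancing time (a new reading comes with each control period).
- vision.camera(name): name is "side" or "top"; returns the picture (420x560x3 uint8, red, green, blue); there is no depth.
- vision.camera_model(name): a dict with "fov_y" (degrees; the focal length in pixels is half the picture's height over the tangent of half this angle, whatever the lens; pixels are square), "cx", "cy" (the principal point, pixels), "world_from_camera" (4x4, takes a point from camera to world coordinates). Camera axes: x right, y down, z forward; pixel columns grow to the right and rows downward; lengths in m; the calibration is good to about 2 mm. A picture is of the moment at which its call begins. camera_model takes no time and is no camera call.
- workorder.job_done(): hands the job in; it is judged then, once.
Trained networks look in the newest picture that a camera, given by its name, has taken for a name from the list of things; names that differ only in an ending like _2 or _b are one class to them, and where a whole thing is asked for, a point or a joint stands for the part that bears it (a point fixed in the world has none). Each returns a list of dicts, best first, with "conf" (0 to 1); they miss things now and then, are a little off and sometimes report something else, mostly with a low value. They report only what shows in the picture. A call takes as long as a camera call.
- boxes_of(camera, target): "rect" ([centre column, centre row, width, height] in pixels, round what is visible of it).
The state is a dict: "clock": time; "joint_pos": joint angles; "joint_vel": joint speeds; "tau": joint torques, N m; "eef_pos": TCP position; "tool_rot": TCP orientation; "ft_force": force on the tool from outside, world axes, zero at the start; "ft_torque": the same for the moment, N m; "grip_width": finger opening in m; "grasp_force": force on a finger pad.
Only numpy, scipy, OpenCV 4.12 (cv2) and the standard library are available. Lean on these libraries where they do the work, as an engineer would, in place of code of your own. Each camera call takes 0.05 s, during which the arm holds its last target. There are 200 camera calls.

## Working session

There is one attempt and no reset: what is moved stays moved. The work goes in short steps, Python scripts to look and compute and a tool call to move; the robot and the scene stay as the last step left them, time stands still between calls to the robot, and variables do not carry over. Pictures are saved under pics/ and viewed, at most 14 in all, crops included, and the job is handed in when it is done.

Besides the shell and the picture viewer there is one more tool, called after "Request:" as name(argument=value, ...), one argument or row to a line, values as JSON. send_rows: Moves the arm, as the interface text tells. Its arguments: {"type":"object","properties":{"motion":{"type":"string"}},"required":["motion"]}

```bash
ls; mkdir -p pics
cat > h.py <<'E'
import numpy as np, cv2
from workcell import bot, vision, workorder, boxes_of
def snap(n,f):
    im=vision.camera(n); cv2.imwrite('pics/'+f,im[:,:,::-1].copy()); return im
def cm(n):
    m=vision.camera_model(n); f=210/np.tan(np.radians(m['fov_y'])/2); return f,m['cx'],m['cy'],np.array(m['world_from_camera'])
def back(n,u,v,z):
    f,cx,cy,T=cm(n); d=T[:3,:3]@np.array([(u-cx)/f,(v-cy)/f,1]); o=T[:3,3]; return o+d*(z-o[2])/d[2]
def proj(n,p):
    f,cx,cy,T=cm(n); c=T[:3,:3].T@(np.array(p)-T[:3,3]); return np.array([f*c[0]/c[2]+cx,f*c[1]/c[2]+cy])
E
python3 - <<'E'
from h import *
np.set_printoptions(precision=3,suppress=True)
o=bot.get_obs(); print({k:np.round(v,3) for k,v in o.items()})
for n in ('top','side'):
    a=snap(n,n+'0.png'); print(n,vision.camera_model(n))
    for t in ['steamer','grip_block','vent_grip','pot1_mid','garlic_jar_mid','sauce_cup_mid','pepper_mill_mid','lid','keeper']:
        print(t,[(np.round(b['rect'],0).tolist(),round(b['conf'],2)) for b in boxes_of(n,t)][:6])
E
```

```text
pics
{'clock': np.float64(0.0), 'joint_pos': array([ 1.221,  0.241,  0.004,  1.335, -0.   ,  1.571]), 'joint_vel': array([ 0.001,  0.001,  0.001,  0.003,  0.001, -0.   ]), 'tau': array([ -0.   , -37.232,  25.241,   0.017,  -0.   ,   0.   ]), 'eef_pos': array([0.171, 0.469, 0.23 ]), 'tool_rot': array([ 0.174,  0.985, -0.001, -0.   ]), 'ft_force': array([ 0.158, -0.385, -0.552]), 'ft_torque': array([-0.029,  0.008, -0.002]), 'grasp_force': np.float64(0.0), 'grip_width': np.float64(0.085)}
top {'fov_y': 44.78880335750223, 'cx': 284.479642145017, 'cy': 213.09748132303167, 'world_from_camera': array([[ 0.024, -0.983,  0.181,  0.354],
       [-0.999, -0.027, -0.017,  0.004],
       [ 0.021, -0.181, -0.983,  1.234],
       [ 0.   ,  0.   ,  0.   ,  1.   ]])}
steamer [([368.0, 235.0, 134.0, 115.0], 0.91)]
grip_block [([370.0, 234.0, 134.0, 111.0], 0.82)]
vent_grip [([369.0, 219.0, 21.0, 26.0], 0.63), ([134.0, 204.0, 29.0, 27.0], 0.41)]
pot1_mid [([135.0, 204.0, 28.0, 25.0], 0.82), ([286.0, 148.0, 16.0, 36.0], 0.57)]
garlic_jar_mid [([234.0, 257.0, 23.0, 27.0], 0.59)]
sauce_cup_mid [([236.0, 
[... 412 characters left out ...]
': array([[-0.976, -0.159,  0.149,  0.402],
       [-0.218,  0.715, -0.664,  0.808],
       [-0.001, -0.681, -0.733,  1.026],
       [ 0.   ,  0.   ,  0.   ,  1.   ]])}
steamer [([323.0, 173.0, 94.0, 97.0], 0.75)]
grip_block [([322.0, 162.0, 89.0, 70.0], 0.66)]
vent_grip [([313.0, 154.0, 15.0, 16.0], 0.65)]
pot1_mid [([246.0, 349.0, 24.0, 37.0], 0.83), ([269.0, 259.0, 27.0, 32.0], 0.5)]
garlic_jar_mid [([319.0, 263.0, 27.0, 40.0], 0.7)]
sauce_cup_mid [([269.0, 260.0, 24.0, 29.0], 0.96)]
pepper_mill_mid [([230.0, 209.0, 20.0, 44.0], 0.95)]
lid [([324.0, 162.0, 91.0, 69.0], 0.76), ([322.0, 173.0, 93.0, 95.0], 0.57), ([299.0, 360.0, 29.0, 34.0], 0.56)]
keeper [([361.0, 174.0, 8.0, 13.0], 0.54)]
```

View pics/top0.png

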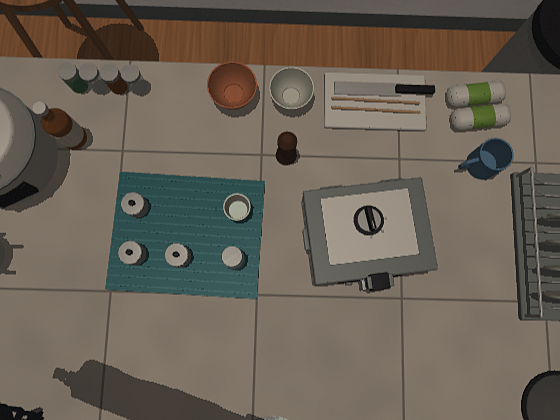

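View pics/side0.png

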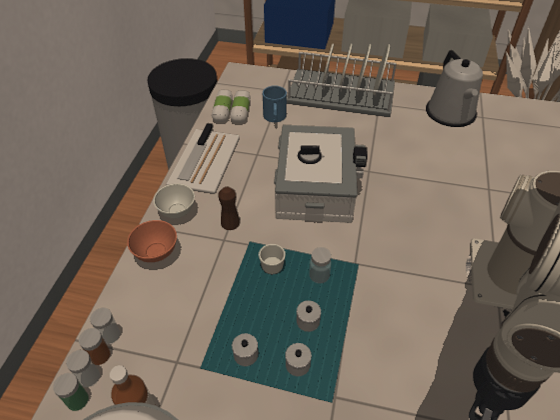

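The top view shows 3 pots at (132,204), (131,253) and (177,254), the cup at (236,208), the jar at (233,258), the mill at (286,148), the steamer's lid centred at (370,232) and its grip block at (376,282). The side view shows the same three pots, at (245,349), (298,360) and (309,316).

```bash
python3 - <<'E'
import cv2
a=cv2.imread('pics/top0.png')[165:300,290:450]; b=cv2.imread('pics/side0.png')[120:225,265:375]
cv2.imwrite('pics/c1.png',cv2.resize(a,None,fx=4.5,fy=4.4,interpolation=cv2.INTER_CUBIC))
p=cv2.imread('pics/top0.png')[185:275,110:260]
s=cv2.imread('pics/side0.png')[240:380,225:340]
cv2.imwrite('pics/c2.png',cv2.resize(b,None,fx=5,fy=5,interpolation=cv2.INTER_CUBIC))
E
python3 - <<'E'
from h import *
np.set_printoptions(precision=4,suppress=True)
def tri(a,b):
    rs=[]
    for n,(u,v) in (('top',a),('side',b)):
        f,cx,cy,T=cm(n); d=T[:3,:3]@np.array([(u-cx)/f,(v-cy)/f,1]); rs.append((T[:3,3],d/np.linalg.norm(d)))
    A=sum(np.eye(3)-np.outer(d,d) for o,d in rs); B=sum((np.eye(3)-np.outer(d,d))@o for o,d in rs)
    p=np.linalg.solve(A,B); return p,[np.linalg.norm(np.cross(d,p-o))*1000 for o,d in rs]
for a,b in [((132,203),(244,343)),((130,253),(298,353)),((178,255),(309,308)),((376,282),(361,157)),((370,213),(310,150))]: print(tri(a,b))
for u,v in [(303,194),(421,179),(437,269),(315,285)]: print(back('top',u,v,.116))
E
```

```text
(array([0.5874, 0.343 , 0.0531]), [np.float64(1.0390599219294578), np.float64(1.0390599219294214)])
(array([0.4706, 0.3391, 0.0507]), [np.float64(1.687060676203105), np.float64(1.687060676203027)])
(array([0.4681, 0.2283, 0.0506]), [np.float64(0.9998530509923429), np.float64(0.9998530509922744)])
(array([ 0.4115, -0.2162,  0.1263]), [np.float64(1.0745897056489968), np.float64(1.0745897056490474)])
(array([ 0.5551, -0.2014,  0.1392]), [np.float64(6.518784991120287), np.float64(6.518784991120126)])
[ 0.6054 -0.0553  0.116 ]
[ 0.6479 -0.3229  0.116 ]
[ 0.4448 -0.3533  0.116 ]
[ 0.4033 -0.0849  0.116 ]
```

View pics/c1.png

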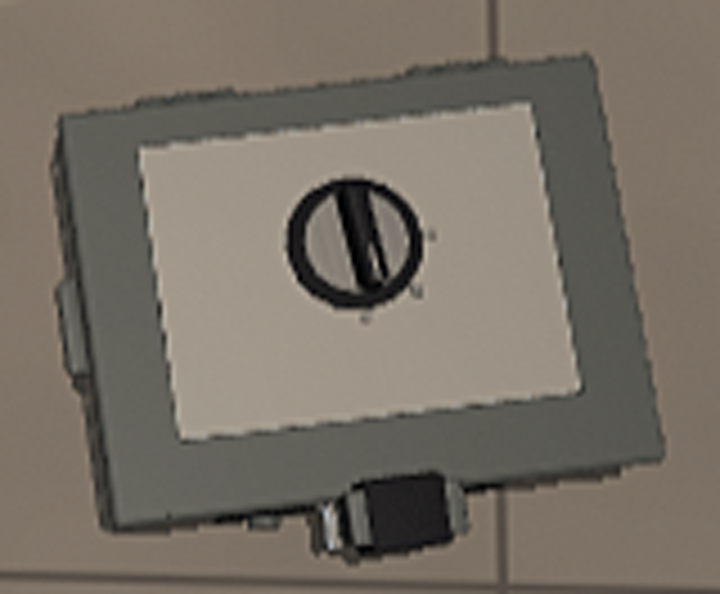

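View pics/c2.png

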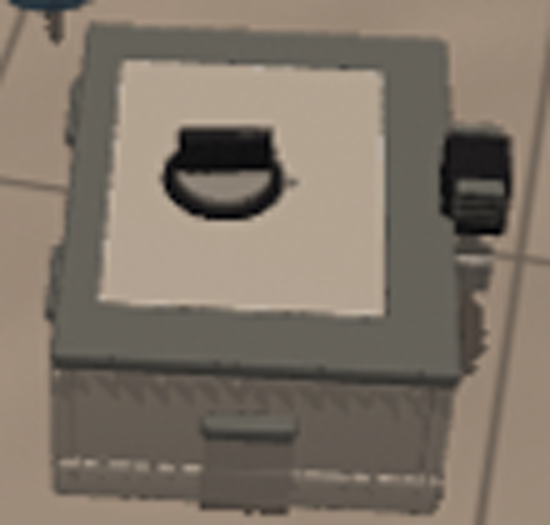

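The crops show the lid's corners, which are at about (304,192), (422,178), (437,270) and (314,285) in the top view. The vent bar runs front to back, so it is at about 0. I'll fit the steamer's pose to both views.

```bash
cat > fit.py <<'E'
from h import *
from scipy.optimize import least_squares
np.set_printoptions(precision=4,suppress=True)
t=lambda x,y:(290+(x+.5)/4.5-.5,165+(y+.5)/4.4-.5)
s=lambda x,y:(265+(x+.5)/5-.5,120+(y+.5)/5-.5)
L={'top':[t(62,118),t(592,58),t(662,460),t(108,528),t(405,478)],'side':[s(55,358),s(90,25),s(447,40),s(458,372),None]}
# hinge frame: RL, RR, FR, FL (z=.014)
P=[(0,.137),(0,-.137),(-.212,-.137),(-.212,.137)]
def W(q,x,y,z):
    c,S=np.cos(q[2]),np.sin(q[2]); return np.array([q[0]+c*x-S*y,q[1]+S*x+c*y,z])
def res(q):
    r=[]
    for i,n in enumerate(('top','side')):
        f,cx,cy,T=cm(n)
        for k in range(4):
            u=proj(n,W(q,*P[k],.116))-[cx,cy]; u=u*(1+q[3+i]*(u@u)/f**2)+[cx,cy]
            r+=list(u-L[n][k])
    return r
for fix in (1,0):
    fun=(lambda q:res(list(q)+[0,0])) if fix else res
    x0=[.6265,-.19,-.15]+([] if fix else [0,0])
    S=least_squares(fun,x0,loss='soft_l1'); print(S.x,np.round(fun(S.x),1))
    print('block',W(S.x,-.222,0,.131),'vent',W(S.x,-.085,0,.15), 'steamer c',W(S.x,-.106,0,0))
    for n in('top','side'): print(n,proj(n,W(S.x,-.222,0,.145)),proj(n,W(S.x,-.085,0,.152)))
E
python3 fit.py
```

```text
[ 0.6329 -0.1874  0.1451] [-1.9 -0.8 -0.2 -0.8  0.5  0.7  0.3  0.4 -1.1 -0.8 -0.3 -0.7  0.7 -0.4
  1.3  0.8]
block [ 0.4132 -0.2195  0.131 ] vent [ 0.5487 -0.1997  0.15  ] steamer c [ 0.528  -0.2027  0.    ]
top [379.2674 281.3209] [370.187  217.7942]
side [360.921  150.8247] [310.0921 146.4038]
[ 0.6324 -0.1896  0.1439 -0.0959 -0.3582] [-0.9 -0.6 -0.2 -0.3 -0.1  0.5  1.1  0.4 -0.7 -1.4  0.1 -0.4 -0.2  0.4
  0.9  0.3]
block [ 0.4127 -0.2215  0.131 ] vent [ 0.5483 -0.2018  0.15  ] steamer c [ 0.5275 -0.2048  0.    ]
top [380.1949 281.5893] [371.174  218.0462]
side [361.1946 150.3776] [310.4147 145.9218]
```

```bash
cat > go.py <<'E'
import sys
from h import *
from scipy.spatial.transform import Rotation as R
# usage: go.py x y z a ...  (a = world yaw of tool y from +y)
o=bot.get_obs(); M=R.from_quat(o['tool_rot']).as_matrix(); p=np.array(o['eef_pos'])
a=np.arctan2(-M[0,1],M[1,1])
print('now',p.round(4),'a',round(a,3),'tilt',M[2].round(3),'F',np.round(o['ft_force'],1),'w',round(float(o['grip_width']),4),'g',round(float(o['grasp_force']),1),'t',round(float(o['clock']),2))
v=list(map(float,sys.argv[1:]))
for i in range(0,len(v),4):
    d=M.T@(np.array(v[i:i+3])-p); da=(v[i+3]-a+np.pi)%(2*np.pi)-np.pi
    print((d*100).round(2),'twist',round(-da,3))
E
python3 go.py .413 -.2205 .231 .144
```

```text
now [0.1714 0.4697 0.2313] a -0.35 tilt [-0.  0. -1.] F [-0.5  0.7 -0.3] w 0.0856 g 0.0 t 1.0
[-4.636e+01 -5.656e+01  3.000e-02] twist -0.494
```

Request:
send_rows(
  motion="-1 -3.1 -3.77 0 0; -1 -6.2 -7.54 0 0; -1 -9.3 -11.3 0 0; -1 -12.4 -15.1 0 0; -1 -15.45 -18.85 0 0",
)

```text
clock: 1.5
eef_pos: [0.2521, 0.238, 0.2314]
tool_rot: [0.173, 0.985, 0.0, 0.0]
ft_force: [1.4, 0.3, -0.0]
grip_width: 0.0851
grasp_force: 0.0
```

Request:
send_rows(
  motion="-1 -3.1 -3.77 0 0; -1 -6.2 -7.54 0 0; -1 -9.3 -11.3 0 0; -1 -12.4 -15.1 0 0; -1 -15.45 -18.85 0 0",
)

```text
clock: 2.0
eef_pos: [0.3328, 0.0077, 0.2318]
tool_rot: [0.174, 0.985, 0.0, 0.001]
ft_force: [0.3, 1.0, 0.4]
grip_width: 0.0856
grasp_force: 0.0
```

Request:
send_rows(
  motion="-1 -3.1 -3.77 0 -0.1; -1 -6.2 -7.54 0 -0.2; -1 -9.3 -11.3 0 -0.3; -1 -12.4 -15.1 0 -0.4; -1 -15.45 -18.85 0 -0.494",
)

```text
clock: 2.5
eef_pos: [0.4133, -0.2227, 0.2315]
tool_rot: [-0.074, 0.997, -0.0, 0.0]
ft_force: [0.6, 1.2, 0.4]
grip_width: 0.0853
grasp_force: 0.0
```

```bash
python3 go.py .413 -.2205 .165 .144 .413 -.2205 .116 .144
python3 - <<'E'
from h import *
a=snap('top','t1.png')[230:330,320:440]; b=snap('side','s1.png')[90:210,310:430]
a=cv2.resize(a,(480,400),interpolation=2); b=cv2.resize(b,(400,400),interpolation=2)
cv2.imwrite('pics/c3.png',np.hstack([b,a])[:,:,::-1][:, :800])
E
```

```text
now [ 0.4133 -0.2227  0.2315] a 0.147 tilt [-0.001 -0.    -1.   ] F [0.6 1.2 0.4] w 0.0853 g 0.0 t 2.5
[-0.    0.22  6.65] twist 0.003
[ 0.    0.23 11.55] twist 0.003
```

View pics/c3.png

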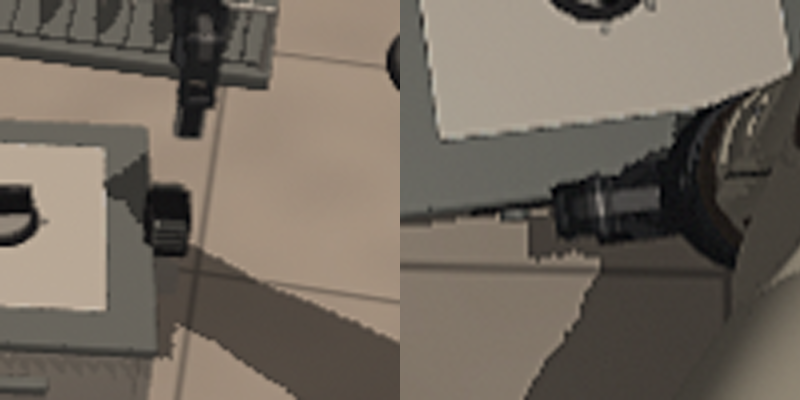

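The left half (side view) shows the block with an open finger above and in line with it. The right half shows the fingers around the block in y. I'm lowering the tool now.

Request:
send_rows(
  motion="-1 0.2 0.2 4 0; -1 0.2 0.2 7 0; -1 0.2 0.2 9.5 0; -1 0.2 0.2 11 0; -1 0.2 0.2 11.8 0",
)

```text
clock: 3.1
eef_pos: [0.4096, -0.2176, 0.1118]
tool_rot: [-0.072, 0.997, 0.001, -0.001]
ft_force: [1.2, -0.5, -0.5]
grip_width: 0.0854
grasp_force: 0.0
```

Request:
send_rows(
  motion="-0.3 0 0 0 0; 0 0 0 0 0; 0.3 0 0 0 0; 0.3 0 0 0 0; 0.3 0 0 0 0",
)

```text
clock: 3.6
eef_pos: [0.4123, -0.2219, 0.1168]
tool_rot: [-0.071, 0.997, -0.004, 0.002]
ft_force: [-4.4, -5.7, 11.7]
grip_width: 0.0416
grasp_force: 60.5
```

Request:
send_rows(
  motion="0.3 0 0 -0.5 0; 0.3 -0.1 0 -1.1 0; 0.3 -0.4 0 -2.2 0; 0.3 -0.7 0 -3.3 0; 0.3 -1 0 -4.4 0",
)

```text
clock: 4.1
eef_pos: [0.4218, -0.2204, 0.1587]
tool_rot: [-0.071, 0.997, -0.004, 0.001]
ft_force: [4.5, -9.2, -5.6]
grip_width: 0.0408
grasp_force: 61.4
```

```bash
python3 go.py
python3 - <<'E'
from h import *
b=snap('side','s2.png')[70:220,250:430]
cv2.imwrite('pics/c4.png',cv2.resize(b,(600,500),interpolation=2)[:,:,::-1])
E
```

```text
now [ 0.4218 -0.2204  0.1587] a 0.143 tilt [-0.001 -0.007 -1.   ] F [ 4.5 -9.2 -5.6] w 0.0408 g 61.4 t 4.1
```

View pics/c4.png

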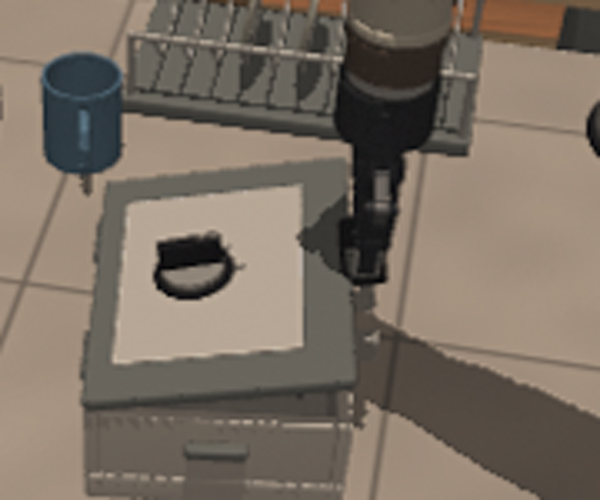

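The side view shows the lid lifted about 0.2 rad with the fingers holding the tabs. I'm carrying on along the arc.

Request:
send_rows(
  motion="0.3 -0.8 -0.2 -2.1 0; 0.3 -1.9 -0.3 -4.1 0; 0.3 -3.1 -0.3 -5.9 0; 0.3 -4.5 -0.3 -7.7 0; 0.3 -6.1 -0.3 -9.3 0",
)

```text
clock: 4.65
eef_pos: [0.4805, -0.2117, 0.2509]
tool_rot: [-0.072, 0.997, -0.0, -0.001]
ft_force: [-1.2, -2.4, -4.1]
grip_width: 0.0411
grasp_force: 61.4
```

Request:
send_rows(
  motion="0.3 -1.7 0 -1.4 0; 0.3 -3.6 0 -2.7 0; 0.3 -5.6 0 -3.7 0; 0.3 -7.6 0 -4.6 0; 0.3 -9.8 0 -5.2 0",
)

```text
clock: 5.15
eef_pos: [0.5772, -0.1973, 0.3043]
tool_rot: [-0.072, 0.997, -0.0, -0.001]
ft_force: [-3.7, -1.0, 2.5]
grip_width: 0.0406
grasp_force: 60.1
```

Request:
send_rows(
  motion="0.3 -2.2 0 -0.4 0; 0.3 -4.4 0 -0.6 0; 0.3 -6.7 0 -0.6 0; 0.3 -8.9 0 -0.4 0; 0.3 -11.1 0 0.1 0",
)

```text
clock: 5.65
eef_pos: [0.6889, -0.1806, 0.3053]
tool_rot: [-0.072, 0.997, -0.0, 0.002]
ft_force: [-0.3, 1.4, 7.7]
grip_width: 0.0402
grasp_force: 59.8
```

```bash
python3 go.py
python3 - <<'E'
from h import *
b=snap('side','s3.png')[20:230,220:430]
cv2.imwrite('pics/c5.png',cv2.resize(b,(500,500),interpolation=2)[:,:,::-1])
E
```

```text
now [ 0.6889 -0.1806  0.3053] a 0.144 tilt [-0.005 -0.001 -1.   ] F [-0.3  1.4  7.7] w 0.0402 g 59.8 t 5.65
```

View pics/c5.png

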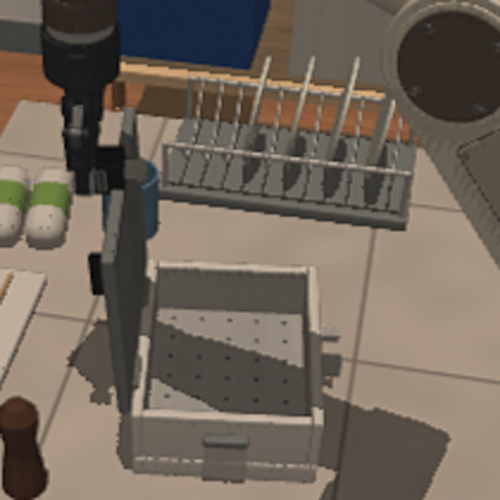

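The side view shows the lid just past vertical and the gripper still on the block. I'll push it slightly further, then let go and rise.

Request:
send_rows(
  motion="0.3 -0.6 0 0.2 0; 0.3 -1.0 0 0.4 0; -0.5 -1.0 0 0.4 0; -1 -1.0 0 0.4 0; -1 -1 0 0.4 0",
)

```text
clock: 6.2
eef_pos: [0.6979, -0.18, 0.2973]
tool_rot: [-0.072, 0.997, 0.0, -0.0]
ft_force: [-0.1, -1.0, -0.3]
grip_width: 0.0812
grasp_force: 0.0
```

Request:
send_rows(
  motion="-1 -0.5 0 -2 0; -1 0 0 -5 0; -1 0 0 -9 0; -1 4 0 -9 0; -1 9 0 -9 0",
)

```text
clock: 6.7
eef_pos: [0.6305, -0.1924, 0.3881]
tool_rot: [-0.072, 0.997, -0.001, 0.002]
ft_force: [1.9, -0.7, 0.7]
grip_width: 0.0852
grasp_force: 0.0
```

```bash
python3 go.py
python3 - <<'E'
from h import *
np.set_printoptions(precision=4,suppress=True)
b=snap('side','s4.png'); a=snap('top','t4.png')
for n in ('top','side'):
  for t in ['pot1_mid','lid','sauce_cup_mid','garlic_jar_mid','pepper_mill_mid']:
    print(n,t,[(np.round(x['rect'],1).tolist(),round(x['conf'],2)) for x in boxes_of(n,t)])
cv2.imwrite('pics/c6.png',np.hstack([cv2.resize(b[60:400,190:390],(330,560)),cv2.resize(a[160:300,90:270],(470,365),interpolation=2) if 0 else cv2.copyMakeBorder(cv2.resize(a[160:300,90:270],(470,365),interpolation=2),0,195,0,0,0)])[:,:,::-1])
E
```

```text
now [ 0.6305 -0.1924  0.3881] a 0.145 tilt [-0.003 -0.002 -1.   ] F [ 1.9 -0.7  0.7] w 0.0852 g 0.0 t 6.7
top pot1_mid [([135.2, 206.4, 27.5, 25.8], 0.78)]
top lid [([345.8, 147.3, 85.9, 90.6], 0.82)]
top sauce_cup_mid [([236.8, 207.1, 26.3, 24.6], 0.88)]
top garlic_jar_mid [([234.9, 258.4, 21.4, 25.3], 0.73)]
top pepper_mill_mid [([288.1, 148.7, 19.8, 32.7], 0.68), ([343.6, 195.8, 84.3, 185.0], 0.33)]
side pot1_mid [([247.8, 350.4, 24.4, 31.8], 0.69)]
side lid [([259.3, 130.4, 47.8, 122.1], 0.98)]
side sauce_cup_mid [([268.1, 260.1, 25.1, 26.8], 0.64)]
side garlic_jar_mid [([316.4, 264.1, 17.4, 39.5], 0.56)]
side pepper_mill_mid [([227.6, 209.1, 21.5, 39.4], 0.79)]
```

View pics/c6.png

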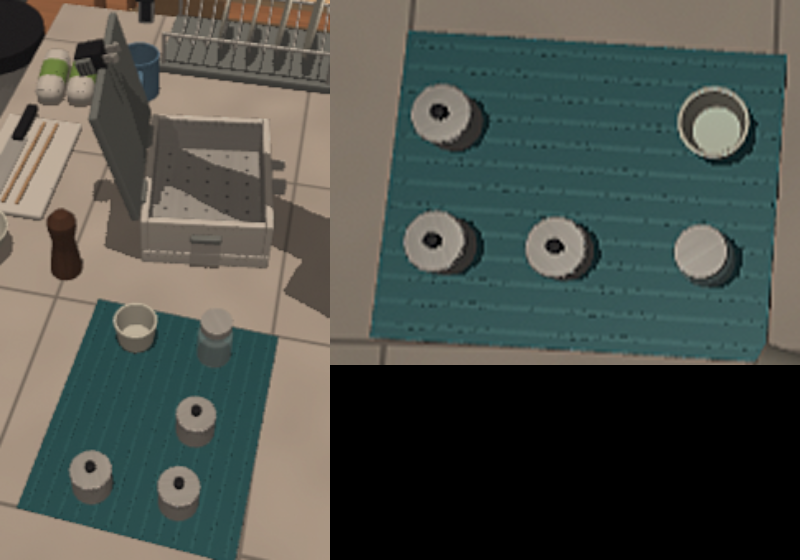

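The lid leans back open and the steamer is empty. The pots stand where they were: in the top picture their tops are at (132,204), (130,252) and (176,254).

```bash
python3 - <<'E'
from h import *
np.set_printoptions(precision=4,suppress=True)
for n,u,v in [('A',132.1,203.7),('B',129.8,252.4),('C',176.2,254.4)]: print(n,back('top',u,v,.05))
# side disc centres
for n,u,v in [('A',245,345),('B',298.5,354.5),('C',309,312)]:print(n,back('side',u,v,.05))
c,s=np.cos(.145),np.sin(.145)
for x,y in [(.04,-.065),(.04,.065),(-.04,.065),(-.04,-.065)]: print('slot',x,y,np.array([.528+c*x-s*y,-.2035+s*x+c*y]))
E
python3 go.py .468 .229 .2 .144 .468 .229 .012 .144
```

```text
A [0.5853 0.3435 0.05  ]
B [0.4703 0.3399 0.05  ]
C [0.4685 0.2327 0.05  ]
A [0.5857 0.3454 0.05  ]
B [0.4706 0.3417 0.05  ]
C [0.4674 0.2379 0.05  ]
slot 0.04 -0.065 [ 0.577 -0.262]
slot 0.04 0.065 [ 0.5582 -0.1334]
slot -0.04 0.065 [ 0.479 -0.145]
slot -0.04 -0.065 [ 0.4978 -0.2736]
now [ 0.6287 -0.1911  0.3887] a 0.145 tilt [-0.001 -0.001 -1.   ] F [0.9 0.  0.3] w 0.0853 g 0.0 t 7.3
[ 9.87 43.9  18.83] twist 0.001
[ 9.9  43.91 37.63] twist 0.001
```

Request:
send_rows(
  motion="-1 1 4.5 0 0; -1 2 9 0 0; -1 3 13.5 0 0; -1 4 18 0 0; -1 5 22.5 0 0",
)

```text
clock: 7.8
eef_pos: [0.5455, 0.0259, 0.3889]
tool_rot: [-0.072, 0.997, -0.0, 0.001]
ft_force: [0.0, 0.3, 0.8]
grip_width: 0.0854
grasp_force: 0.0
```

Request:
send_rows(
  motion="-1 1 4.5 2 0; -1 2 9 6 0; -1 3 13.5 10 0; -1 4 18 14.5 0; -1 4.8 22 19 0",
)

```text
clock: 8.3
eef_pos: [0.478, 0.2061, 0.2323]
tool_rot: [-0.072, 0.997, 0.0, 0.001]
ft_force: [1.6, -0.3, 0.5]
grip_width: 0.0853
grasp_force: 0.0
```

Request:
send_rows(
  motion="-1 0 0 4 0; -1 0 0 8 0; -1 0 0 8 0",
)

```text
clock: 8.6
eef_pos: [0.4741, 0.2031, 0.1474]
tool_rot: [-0.073, 0.997, -0.002, -0.005]
ft_force: [-0.9, 0.1, 0.2]
grip_width: 0.0854
grasp_force: 0.0
```

```bash
python3 - <<'E'
from h import *
b=snap('side','s7.png')
cv2.imwrite('pics/c7.png',cv2.resize(b[200:380,200:380],(540,540),interpolation=2)[:,:,::-1])
E
python3 go.py .468 .235 .012 .144
```

```text
now [0.4764 0.2038 0.1508] a 0.145 tilt [ 0.006 -0.002 -1.   ] F [ 0.1 -0.2  1.1] w 0.0853 g 0.0 t 8.65
[ 0.31  3.24 13.88] twist 0.001
```

View pics/c7.png

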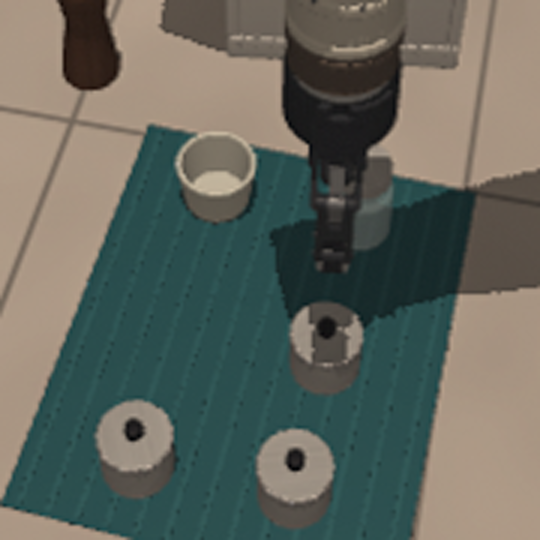

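The side view shows the gripper about 3 cm short of pot C in y, with the jar clear of it. I'll centre it and go down.

Request:
send_rows(
  motion="-1 0.3 3.2 0 0; -1 0.3 3.2 4 0; -1 0.3 3.2 8.5 0; -1 0.3 3.2 12.5 0; -1 0.3 3.2 13.8 0",
)

```text
clock: 9.15
eef_pos: [0.4708, 0.2351, 0.0137]
tool_rot: [-0.072, 0.997, -0.0, -0.001]
ft_force: [-1.2, -1.3, -0.1]
grip_width: 0.0852
grasp_force: 0.0
```

Request:
send_rows(
  motion="0.3 0 0 0 0; 0.3 0 0 0 0; 0.3 0 0 0 0; 0.3 0 0 0 0; 0.3 0 0 0 0",
)

```text
clock: 9.65
eef_pos: [0.4738, 0.2366, 0.0179]
tool_rot: [-0.072, 0.997, 0.001, 0.004]
ft_force: [1.4, 0.7, 6.7]
grip_width: 0.0526
grasp_force: 63.6
```

Request:
send_rows(
  motion="0.3 0 0 -3 0; 0.3 0 0 -7 0; 0.3 0 0 -12 0; 0.3 0 0 -17 0; 0.3 0 0 -20 0",
)

```text
clock: 10.15
eef_pos: [0.472, 0.2362, 0.2203]
tool_rot: [-0.072, 0.997, 0.001, 0.004]
ft_force: [1.0, 0.9, -2.1]
grip_width: 0.0524
grasp_force: 63.5
```

```bash
python3 - <<'E'
from h import *
b=snap('side','s8.png');a=snap('top','t8.png')
cv2.imwrite('pics/c8.png',np.hstack([cv2.resize(b[180:380,200:380],(400,444),interpolation=2),cv2.resize(a[150:330,100:262],(400,444),interpolation=2)])[:,:,::-1])
E
python3 go.py .577 -.262 .212 .144  .5582 -.1334 .212 .144 .4785 -.145 .212 .144
```

```text
now [0.4737 0.237  0.2216] a 0.144 tilt [-0.012  0.004 -1.   ] F [ 0.8 -0.4 -1.7] w 0.0525 g 63.5 t 10.25
[ -3.04 -50.87   0.8 ] twist 0.0
[ -3.03 -37.87   0.85] twist 0.0
[  5.03 -37.88   0.75] twist 0.0
```

View pics/c8.png

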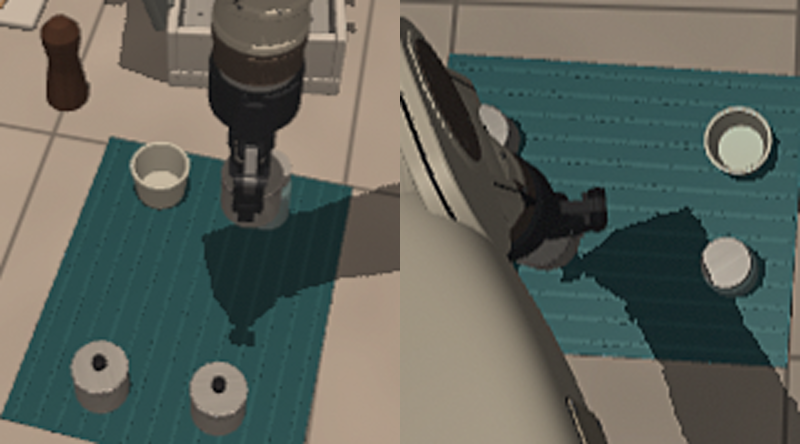

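The pot is held, width 52 mm. The cup, jar and other pots are undisturbed. I'm carrying it to the rear right slot.

Request:
send_rows(
  motion="0.3 -0.3 -4.8 0 0; 0.3 -0.6 -9.6 0 0; 0.3 -0.9 -14.4 0 0; 0.3 -1.2 -19.2 0 0; 0.3 -1.5 -24 0 0",
)

```text
clock: 10.75
eef_pos: [0.5194, -0.0016, 0.2141]
tool_rot: [-0.072, 0.997, 0.0, -0.0]
ft_force: [1.1, -0.5, -2.1]
grip_width: 0.0525
grasp_force: 63.8
```

Request:
send_rows(
  motion="0.3 -0.3 -4.8 0 0; 0.3 -0.6 -9.6 0 0; 0.3 -0.9 -14.4 0 0; 0.3 -1.2 -19.2 0 0; 0.3 -1.5 -24 0 0",
)

```text
clock: 11.25
eef_pos: [0.5688, -0.2369, 0.2139]
tool_rot: [-0.072, 0.997, 0.0, -0.0]
ft_force: [1.3, 0.5, -1.9]
grip_width: 0.0526
grasp_force: 63.8
```

Request:
send_rows(
  motion="0.3 0 -2.9 0 0; 0.3 0 -2.9 0 0; 0.3 0 -2.9 0 0",
)

```text
clock: 11.55
eef_pos: [0.5727, -0.2642, 0.2134]
tool_rot: [-0.071, 0.997, 0.001, -0.001]
ft_force: [-0.0, -0.7, -1.5]
grip_width: 0.0524
grasp_force: 63.8
```

```bash
python3 go.py .577 -.262 .046 .144
```

```text
now [ 0.5727 -0.2642  0.2134] a 0.143 tilt [ 0.002  0.002 -1.   ] F [-0.  -0.7 -1.5] w 0.0524 g 63.8 t 11.55
[-0.49  0.13 16.74] twist -0.001
```

Request:
send_rows(
  motion="0.3 -0.4 0.1 4 0; 0.3 -0.4 0.1 8.5 0; 0.3 -0.4 0.1 12.5 0; 0.3 -0.4 0.1 15 0; 0.3 -0.4 0.1 16 0",
)

```text
clock: 12.05
eef_pos: [0.5748, -0.2593, 0.0512]
tool_rot: [-0.073, 0.997, 0.002, -0.003]
ft_force: [-0.9, 0.4, -2.4]
grip_width: 0.0528
grasp_force: 63.8
```

Request:
send_rows(
  motion="0.3 0 0 0.4 0; 0.3 0 0 0.7 0; 0.3 0 0 0.7 0",
)

```text
clock: 12.35
eef_pos: [0.5786, -0.2625, 0.0495]
tool_rot: [-0.072, 0.997, -0.001, 0.001]
ft_force: [-0.1, 0.7, -2.7]
grip_width: 0.0525
grasp_force: 63.8
```

Request:
send_rows(
  motion="0.3 0 0 0.3 0; 0.3 0 0 0.6 0; 0.3 0 0 0.6 0",
)

```text
clock: 12.65
eef_pos: [0.579, -0.2625, 0.0459]
tool_rot: [-0.072, 0.997, -0.001, 0.003]
ft_force: [-2.7, 4.8, 12.0]
grip_width: 0.0524
grasp_force: 65.7
```

Contact with the floor. I'm opening partly and rising.

Request:
send_rows(
  motion="-0.4 0 0 0 0; -0.7 0 0 0 0; -0.7 0 0 0 0; -0.7 0 0 -0.5 0; -0.7 0 0 -2 0",
)

```text
clock: 13.15
eef_pos: [0.5757, -0.2594, 0.06]
tool_rot: [-0.073, 0.997, 0.002, -0.002]
ft_force: [0.2, 0.4, -0.5]
grip_width: 0.0726
grasp_force: 0.0
```

Request:
send_rows(
  motion="-0.7 0 0 -4 0; -0.7 0 0 -9 0; -1 0 0 -14 0; -1 0 4.5 -15 0; -1 0 9 -15 0",
)

```text
clock: 13.65
eef_pos: [0.5669, -0.1745, 0.217]
tool_rot: [-0.07, 0.998, -0.002, 0.005]
ft_force: [0.0, 0.7, -1.0]
grip_width: 0.0852
grasp_force: 0.0
```

```bash
cat > look.py <<'E'
from h import *
import sys
tag=sys.argv[1]
for n in ('top','side'):
  im=snap(n,n+tag+'.png')
  for t in ['pot1_mid','sauce_cup_mid','garlic_jar_mid']:
    for x in boxes_of(n,t):
      r=x['rect']
      if x['conf']>.15: print(n,t,np.round(r,1),round(x['conf'],2),'at z.03',back(n,r[0],r[1],.03).round(3),'z.06',back(n,r[0],r[1],.06).round(3))
E
python3 look.py 9; python3 go.py .471 .341 .2 .144 .587 .344 .2 .144
```

```text
top pot1_mid [135.8 205.2  25.   26.4] 0.69 at z.03 [0.586 0.34  0.03 ] z.06 [0.58  0.332 0.06 ]
top sauce_cup_mid [237.2 205.4  25.1  26.1] 0.65 at z.03 [0.592 0.098 0.03 ] z.06 [0.586 0.096 0.06 ]
top sauce_cup_mid [134.1 203.4  26.5  25.9] 0.39 at z.03 [0.59  0.345 0.03 ] z.06 [0.584 0.336 0.06 ]
top garlic_jar_mid [234.7 258.4  20.3  25.1] 0.76 at z.03 [0.465 0.099 0.03 ] z.06 [0.462 0.096 0.06 ]
top garlic_jar_mid [344.5 195.   89.6 182.6] 0.57 at z.03 [ 0.625 -0.161  0.03 ] z.06 [ 0.618 -0.156  0.06 ]
side sauce_cup_mid [271.1 259.2  21.6  28. ] 0.77 at z.03 [0.587 0.101 0.03 ] z.06 [0.582 0.122 0.06 ]
side garlic_jar_mid [319.1 263.1  22.2  40.3] 0.58 at z.03 [0.469 0.087 0.03 ] z.06 [0.467 0.108 0.06 ]
side garlic_jar_mid [260.2  87.9   6.5  10.3] 0.3 at z.03 [ 0.796 -0.61   0.03 ] z.06 [ 0.784 -0.567  0.06 ]
now [ 0.5646 -0.1744  0.2118] a 0.143 tilt [-0.001 -0.001 -1.   ] F [0.1 0.1 0.8] w 0.0853 g 0.0 t 14.05
[ 1.93 52.35  1.15] twist -0.001
[-9.59 51.    1.16] twist -0.001
```

```bash
cat > tm.py <<'E'
import cv2,sys,numpy as np
tag=sys.argv[1]
for n,P,reg in (('top',{'A':(132,204),'B':(130,253),'C':(176,255)},(85,160,275,310)),('side',{'A':(245,348),'B':(298,359),'C':(309,316)},(195,225,370,415))):
  a=cv2.imread(f'pics/{n}0.png');b=cv2.imread(f'pics/{n}{tag}.png')[reg[1]:reg[3],reg[0]:reg[2]]
  for k,(u,v) in P.items():
    r=cv2.matchTemplate(b,a[v-16:v+17,u-16:u+17],cv2.TM_CCOEFF_NORMED); o=[]
    for _ in range(3):
      _,m,_,(x,y)=cv2.minMaxLoc(r); o.append((x+reg[0]+16-u,y+reg[1]+16-v,round(m,2))); r[max(0,y-12):y+13,max(0,x-12):x+13]=-1
    print(n,k,o)
E
python3 tm.py 9
```

```text
top A [(0, 0, 1.0), (-3, 49, 0.91), (98, 53, 0.71)]
top B [(0, 0, 1.0), (3, -49, 0.92), (101, 4, 0.69)]
top C [(-47, -2, 0.93), (-44, -51, 0.91), (55, 2, 0.7)]
side A [(0, 0, 1.0), (54, 10, 0.95), (27, -91, 0.55)]
side B [(0, 0, 1.0), (-54, -10, 0.95), (-26, -101, 0.61)]
side C [(-64, 34, 0.91), (-10, 44, 0.89), (-38, -56, 0.58)]
```

Both remaining pots are unmoved. I'm off to fetch B.

Request:
send_rows(
  motion="-1 0.2 4.8 0 0; -1 0.4 9.6 0 0; -1 0.6 14.4 0 0; -1 0.8 19.2 0 0; -1 1 24 0 0",
)

```text
clock: 14.55
eef_pos: [0.52, 0.0634, 0.2117]
tool_rot: [-0.071, 0.997, -0.0, 0.0]
ft_force: [1.0, 0.0, -0.2]
grip_width: 0.0852
grasp_force: 0.0
```

Request:
send_rows(
  motion="-1 0.2 4.8 0 0; -1 0.4 9.6 0 0; -1 0.6 14.4 0 0; -1 0.8 19.2 0 0; -1 1 24 0 0",
)

```text
clock: 15.05
eef_pos: [0.476, 0.2999, 0.2116]
tool_rot: [-0.071, 0.997, -0.0, 0.0]
ft_force: [0.7, 1.0, 0.1]
grip_width: 0.0855
grasp_force: 0.0
```

Request:
send_rows(
  motion="-1 0 4.3 0 0; -1 0 4.3 4 0; -1 0 4.3 8 0; -1 0 4.3 9 0; -1 0 4.3 9 0",
)

```text
clock: 15.55
eef_pos: [0.4688, 0.3398, 0.1197]
tool_rot: [-0.071, 0.997, -0.002, -0.002]
ft_force: [-0.1, 0.8, 0.4]
grip_width: 0.0852
grasp_force: 0.0
```

```bash
python3 go.py .471 .342 .013 .144
```

```text
now [0.4688 0.3398 0.1197] a 0.143 tilt [ 0.004 -0.003 -1.   ] F [-0.1  0.8  0.4] w 0.0852 g 0.0 t 15.55
[-0.29  0.21 10.67] twist -0.001
```

Request:
send_rows(
  motion="-1 -0.1 0.1 3 0; -1 -0.1 0.1 6 0; -1 -0.1 0.1 9 0; -1 -0.1 0.1 10.6 0; -1 -0.1 0.1 10.6 0",
)

```text
clock: 16.05
eef_pos: [0.4708, 0.3416, 0.0154]
tool_rot: [-0.071, 0.997, -0.001, -0.0]
ft_force: [0.2, -0.2, 0.8]
grip_width: 0.0853
grasp_force: 0.0
```

Request:
send_rows(
  motion="0.3 0 0 0 0; 0.3 0 0 0 0; 0.3 0 0 0 0; 0.3 0 0 0 0; 0.3 0 0 0 0",
)

```text
clock: 16.55
eef_pos: [0.4726, 0.3435, 0.0186]
tool_rot: [-0.072, 0.997, 0.001, 0.003]
ft_force: [1.4, -0.5, 6.3]
grip_width: 0.0528
grasp_force: 63.3
```

Request:
send_rows(
  motion="0.3 0 0 -3 0; 0.3 0 0 -7 0; 0.3 0 0 -12 0; 0.3 0 0 -17 0; 0.3 0 0 -20 0",
)

```text
clock: 17.05
eef_pos: [0.4715, 0.3435, 0.2215]
tool_rot: [-0.072, 0.997, 0.002, 0.003]
ft_force: [0.3, 0.0, -1.1]
grip_width: 0.0525
grasp_force: 63.4
```

```bash
python3 go.py .5582 -.1334 .214 .144
```

```text
now [0.4715 0.3435 0.2215] a 0.144 tilt [-0.007  0.003 -1.   ] F [ 0.3  0.  -1.1] w 0.0525 g 63.4 t 17.05
[ -1.72 -48.44   0.6 ] twist 0.0
```

Request:
send_rows(
  motion="0.3 -0.2 -4.8 0 0; 0.3 -0.3 -9.6 0 0; 0.3 -0.5 -14.4 0 0; 0.3 -0.7 -19.2 0 0; 0.3 -0.9 -24 0 0",
)

```text
clock: 17.55
eef_pos: [0.5138, 0.1047, 0.2168]
tool_rot: [-0.072, 0.997, 0.0, 0.001]
ft_force: [0.3, -0.2, -2.3]
grip_width: 0.0525
grasp_force: 63.7
```

Request:
send_rows(
  motion="0.3 -0.2 -4.8 0 0; 0.3 -0.3 -9.6 0 0; 0.3 -0.5 -14.4 0 0; 0.3 -0.7 -19.2 0 0; 0.3 -0.9 -24 0 0",
)

```text
clock: 18.05
eef_pos: [0.5572, -0.1318, 0.2169]
tool_rot: [-0.072, 0.997, -0.0, 0.001]
ft_force: [1.3, 0.2, -1.6]
grip_width: 0.0528
grasp_force: 63.7
```

Request:
send_rows(
  motion="0.3 0 0 0 0; 0.3 0 0 0 0",
)

```text
clock: 18.25
eef_pos: [0.5568, -0.1311, 0.2161]
tool_rot: [-0.071, 0.998, 0.0, 0.0]
ft_force: [0.0, 0.2, -1.4]
grip_width: 0.0527
grasp_force: 63.8
```

```bash
python3 go.py .5582 -.1334 .046 .144
```

```text
now [ 0.5568 -0.1311  0.2161] a 0.141 tilt [-0.001  0.    -1.   ] F [ 0.   0.2 -1.4] w 0.0527 g 63.8 t 18.25
[-0.09 -0.25 17.01] twist -0.003
```

Request:
send_rows(
  motion="0.3 -0.1 -0.2 4 0; 0.3 -0.1 -0.2 8.5 0; 0.3 -0.1 -0.2 12.5 0; 0.3 -0.1 -0.2 15.5 0; 0.3 -0.1 -0.2 16.3 0",
)

```text
clock: 18.75
eef_pos: [0.556, -0.1289, 0.0512]
tool_rot: [-0.074, 0.997, 0.002, -0.002]
ft_force: [-7.6, -0.0, 22.2]
grip_width: 0.0528
grasp_force: 68.6
```

Request:
send_rows(
  motion="0.3 0 0 0.4 0; 0.3 0 0 0.7 0; 0.3 0 0 0.9 0; 0.3 0 0 0.9 0",
)

```text
clock: 19.15
eef_pos: [0.562, -0.1321, 0.0495]
tool_rot: [-0.073, 0.997, -0.002, 0.005]
ft_force: [-1.6, -4.3, 13.6]
grip_width: 0.0531
grasp_force: 63.9
```

Request:
send_rows(
  motion="-0.4 0 0 0 0; -0.7 0 0 0 0; -0.7 0 0 0 0; -0.7 0 0 -0.5 0; -0.7 0 0 -2 0",
)

```text
clock: 19.65
eef_pos: [0.5582, -0.1305, 0.0649]
tool_rot: [-0.073, 0.997, 0.0, 0.0]
ft_force: [0.6, 1.0, -0.1]
grip_width: 0.0727
grasp_force: 0.0
```

Request:
send_rows(
  motion="-0.7 0 0 -4 0; -0.7 0 0 -9 0; -1 0 0 -14 0; -1 0 4.5 -15 0; -1 0 9 -15 0",
)

```text
clock: 20.15
eef_pos: [0.5476, -0.0413, 0.2193]
tool_rot: [-0.071, 0.997, -0.0, 0.005]
ft_force: [0.3, 0.2, -0.3]
grip_width: 0.0853
grasp_force: 0.0
```

```bash
python3 - <<'E'
from h import *
a=snap('top','top10.png');b=snap('side','side10.png')
cv2.imwrite('pics/c10.png',np.hstack([cv2.resize(b[20:220,220:400],(400,444),interpolation=2),cv2.resize(a[120:300,280:442],(400,444),interpolation=2)])[:,:,::-1])
E
python3 tm.py 10; python3 go.py .587 .3455 .214 .144
```

```text
top A [(0, 0, 1.0), (98, 53, 0.71), (107, 6, 0.53)]
top B [(3, -49, 0.92), (101, 4, 0.69), (106, -42, 0.52)]
top C [(-44, -51, 0.91), (55, 2, 0.7), (60, -44, 0.53)]
side A [(0, 0, 1.0), (27, -91, 0.55), (-13, -90, 0.42)]
side B [(-54, -10, 0.95), (-26, -101, 0.61), (24, -105, 0.48)]
side C [(-64, 34, 0.91), (-38, -56, 0.58), (13, -60, 0.48)]
now [ 0.5451 -0.0369  0.2168] a 0.152 tilt [-0.004  0.002 -1.   ] F [ 0.3 -0.5 -0.6] w 0.0853 g 0.0 t 20.25
[-9.94 37.16  0.37] twist 0.008
```

View pics/c10.png

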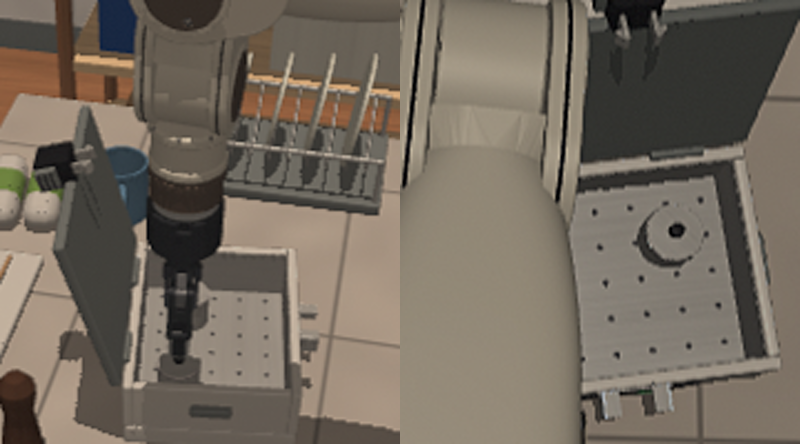

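The first pot stands upright in the rear right slot, and pot A is unmoved. Fetching A.

Request:
send_rows(
  motion="-1 -1.2 4.6 0 0; -1 -2.4 9.2 0 0; -1 -3.6 13.8 0 0; -1 -4.9 18.4 0 0; -1 -6.1 23 0 0",
)

```text
clock: 20.75
eef_pos: [0.5724, 0.1962, 0.2151]
tool_rot: [-0.073, 0.997, 0.0, 0.001]
ft_force: [0.0, -0.6, 0.2]
grip_width: 0.0856
grasp_force: 0.0
```

Request:
send_rows(
  motion="-1 -1.3 5 0 0; -1 -2.6 9.8 0 0; -1 -3.8 14.2 3 0; -1 -3.8 14.2 7 0; -1 -3.8 14.2 9 0",
)

```text
clock: 21.25
eef_pos: [0.5872, 0.342, 0.1201]
tool_rot: [-0.075, 0.997, -0.001, -0.002]
ft_force: [-0.5, -0.1, -0.9]
grip_width: 0.0855
grasp_force: 0.0
```

```bash
python3 go.py .587 .3455 .013 .144
```

```text
now [0.5872 0.342  0.1201] a 0.149 tilt [ 0.004 -0.002 -1.   ] F [-0.5 -0.1 -0.9] w 0.0855 g 0.0 t 21.25
[-0.08  0.37 10.71] twist 0.005
```

Request:
send_rows(
  motion="-1 0 0.3 3 0; -1 0 0.3 6 0; -1 0 0.3 9 0; -1 0 0.3 10.6 0; -1 0 0.3 10.6 0",
)

```text
clock: 21.75
eef_pos: [0.5869, 0.342, 0.015]
tool_rot: [-0.073, 0.997, -0.001, -0.003]
ft_force: [-0.5, -0.4, -0.6]
grip_width: 0.0854
grasp_force: 0.0
```

Request:
send_rows(
  motion="0.3 0 0 0 0; 0.3 0 0 0 0; 0.3 0 0 0 0; 0.3 0 0 0 0; 0.3 0 0 0 0",
)

```text
clock: 22.25
eef_pos: [0.5912, 0.3437, 0.0206]
tool_rot: [-0.072, 0.997, 0.001, 0.002]
ft_force: [-0.5, 0.6, 6.8]
grip_width: 0.052
grasp_force: 64.0
```

Request:
send_rows(
  motion="0.3 0 0 -3 0; 0.3 0 0 -7 0; 0.3 0 0 -12 0; 0.3 0 0 -17 0; 0.3 0 0 -20 0",
)

```text
clock: 22.75
eef_pos: [0.5905, 0.3431, 0.2231]
tool_rot: [-0.072, 0.997, 0.001, 0.003]
ft_force: [-0.4, -0.3, -1.4]
grip_width: 0.0524
grasp_force: 63.4
```

```bash
python3 go.py .4785 -.145 .214 .144
```

```text
now [0.5905 0.3431 0.2231] a 0.144 tilt [-0.006  0.002 -1.   ] F [-0.4 -0.3 -1.4] w 0.0524 g 63.4 t 22.75
[ 18.1  -46.7    0.71] twist 0.0
```

Request:
send_rows(
  motion="0.3 1.8 -4.5 0 0; 0.3 3.6 -9 0 0; 0.3 5.4 -13.5 0 0; 0.3 7.2 -18 0 0; 0.3 9 -22.5 0 0",
)

```text
clock: 23.25
eef_pos: [0.5316, 0.1052, 0.2178]
tool_rot: [-0.072, 0.997, -0.0, 0.0]
ft_force: [-0.1, 0.2, -2.4]
grip_width: 0.0528
grasp_force: 63.6
```

Request:
send_rows(
  motion="0.3 1.8 -4.7 0 0; 0.3 3.7 -9.4 0 0; 0.3 5.5 -14.1 0 0; 0.3 7.4 -18.9 0 0; 0.3 9.2 -23.6 0 0",
)

```text
clock: 23.75
eef_pos: [0.4752, -0.1382, 0.2181]
tool_rot: [-0.072, 0.997, -0.0, 0.0]
ft_force: [1.0, -0.6, -2.3]
grip_width: 0.0525
grasp_force: 63.6
```

Request:
send_rows(
  motion="0.3 0 0 0 0; 0.3 0 0 0 0",
)

```text
clock: 23.95
eef_pos: [0.4757, -0.1377, 0.2179]
tool_rot: [-0.07, 0.998, 0.0, 0.0]
ft_force: [0.7, 0.5, -1.9]
grip_width: 0.0525
grasp_force: 63.7
```

```bash
python3 go.py .476 -.1455 .05 .144
```

```text
now [ 0.4757 -0.1377  0.2179] a 0.141 tilt [-0.  0. -1.] F [ 0.7  0.5 -1.9] w 0.0525 g 63.7 t 23.95
[ 0.09 -0.78 16.79] twist -0.003
```

Request:
send_rows(
  motion="0.3 0 -0.8 4 0; 0.3 0 -0.8 8.5 0; 0.3 0 -0.8 12.5 0; 0.3 0 -0.8 15.5 0; 0.3 0 -0.8 16.2 0",
)

```text
clock: 24.45
eef_pos: [0.4748, -0.1417, 0.0523]
tool_rot: [-0.073, 0.997, 0.002, -0.003]
ft_force: [-0.9, 0.6, -3.0]
grip_width: 0.0526
grasp_force: 63.8
```

Request:
send_rows(
  motion="0.3 0 0 0.2 0; 0.3 0 0 0.4 0; 0.3 0 0 0.4 0",
)

```text
clock: 24.75
eef_pos: [0.4793, -0.1445, 0.0535]
tool_rot: [-0.072, 0.997, -0.001, 0.002]
ft_force: [-1.1, -1.0, -2.1]
grip_width: 0.0524
grasp_force: 63.8
```

Request:
send_rows(
  motion="0.3 0 0 0.3 0; 0.3 0 0 0.5 0; 0.3 0 0 0.5 0",
)

```text
clock: 25.05
eef_pos: [0.4798, -0.1455, 0.0489]
tool_rot: [-0.072, 0.997, -0.001, 0.003]
ft_force: [0.8, -3.1, 3.8]
grip_width: 0.0526
grasp_force: 63.5
```

Request:
send_rows(
  motion="-0.4 0 0 0 0; -0.7 0 0 0 0; -0.7 0 0 0 0; -0.7 0 0 -0.5 0; -0.7 0 0 -2 0",
)

```text
clock: 25.55
eef_pos: [0.4765, -0.1441, 0.0664]
tool_rot: [-0.072, 0.997, 0.001, -0.001]
ft_force: [-0.4, 0.4, -0.6]
grip_width: 0.0729
grasp_force: 0.0
```

Request:
send_rows(
  motion="-0.7 0 0 -4 0; -0.7 0 0 -9 0; -1 0 0 -14 0; -1 0 0 -19 0; -1 0 5 -24 0",
)

```text
clock: 26.05
eef_pos: [0.4735, -0.1114, 0.2962]
tool_rot: [-0.07, 0.998, -0.001, 0.003]
ft_force: [1.4, 0.8, 0.8]
grip_width: 0.0851
grasp_force: 0.0
```

Request:
send_rows(
  motion="-1 0 5 -2 0; -1 0 10 -3 0; -1 0 15 -3 0; -1 0 20 -3 0; -1 0 22 -3 0",
)

```text
clock: 26.55
eef_pos: [0.4395, 0.1116, 0.3229]
tool_rot: [-0.074, 0.997, 0.001, 0.001]
ft_force: [0.8, 0.0, 1.1]
grip_width: 0.0857
grasp_force: 0.0
```

```bash
python3 - <<'E'
from h import *
a=snap('top','top11.png');b=snap('side','side11.png')
cv2.imwrite('pics/c11.png',np.hstack([cv2.resize(b[20:220,220:400],(400,444),interpolation=2),cv2.resize(a[100:300,280:460],(400,444),interpolation=2)])[:,:,::-1])
E
python3 tm.py 11|head -3; python3 go.py
```

```text
top A [(107, 6, 0.53), (43, 10, 0.37), (26, 13, 0.35)]
top B [(106, -42, 0.52), (45, -39, 0.38), (41, 7, 0.36)]
top C [(60, -44, 0.53), (-1, -41, 0.39), (-5, 5, 0.38)]
now [0.4398 0.1113 0.3226] a 0.15 tilt [-0.001  0.001 -1.   ] F [0.5 0.3 0.2] w 0.0855 g 0.0 t 26.65
```

View pics/c11.png

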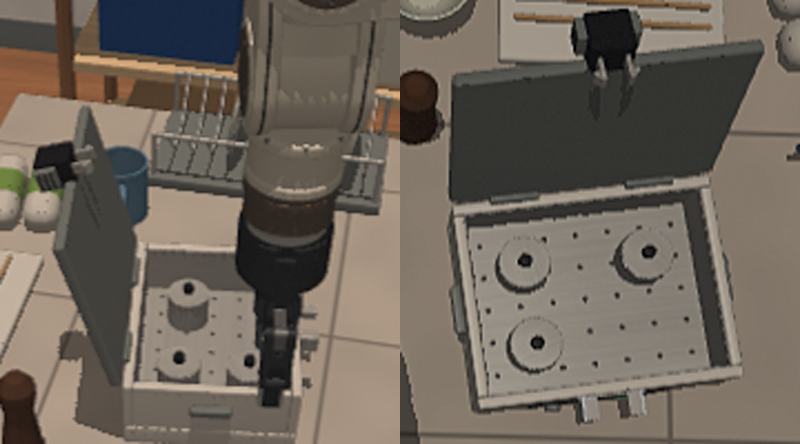

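All three pots stand upright in the steamer. The lid leans back with its block almost out of reach, so I'll straddle the lid's top edge beside the block with the fingers turned 90° and draw it forward.

Request:
send_rows(
  motion="-1 0 0 -1 0.15; -1 0 0 -2 0.3; -1 0 0 -3 0.45; -1 0 0 -4 0.6; -0.1 0 0 -4 0.75",
)

```text
clock: 27.15
eef_pos: [0.4412, 0.1075, 0.3638]
tool_rot: [0.302, 0.953, 0.001, 0.001]
ft_force: [0.2, -0.1, 0.2]
grip_width: 0.0732
grasp_force: 0.0
```

Request:
send_rows(
  motion="-0.1 0 0 0 0.15; -0.1 0 0 0 0.3; -0.1 0 0 0 0.45; -0.1 0 0 0 0.6; -0.1 0 0 0 0.75",
)

```text
clock: 27.65
eef_pos: [0.4406, 0.1073, 0.3624]
tool_rot: [0.63, 0.777, -0.0, 0.0]
ft_force: [0.1, -0.4, 0.3]
grip_width: 0.0471
grasp_force: 0.0
```

Request:
send_rows(
  motion="-0.1 0 0 0 0.08; -0.1 0 0 0 0.08",
)

```text
clock: 27.85
eef_pos: [0.4407, 0.1074, 0.3624]
tool_rot: [0.658, 0.753, 0.0, 0.0]
ft_force: [-0.2, -0.1, -1.3]
grip_width: 0.047
grasp_force: 0.0
```

```bash
python3 go.py .684 -.109 .36 -1.427 .684 -.109 .279 -1.427
```

```text
now [0.4407 0.1074 0.3624] a -1.437 tilt [-0.  0. -1.] F [-0.2 -0.1 -1.3] w 0.047 g 0.0 t 27.85
[-24.7   21.22   0.25] twist -0.01
[-24.69  21.22   8.35] twist -0.01
```

Request:
send_rows(
  motion="-0.1 -3.5 3 0 0; -0.1 -7 6 0 0; -0.1 -10.5 9 0 0; -0.1 -14 12 0 0; -0.1 -17.5 15 0 0",
)

```text
clock: 28.35
eef_pos: [0.6138, -0.047, 0.3625]
tool_rot: [0.657, 0.754, 0.0, 0.0]
ft_force: [1.0, 0.1, 1.1]
grip_width: 0.0472
grasp_force: 0.0
```

Request:
send_rows(
  motion="-0.1 -3.5 3 0 0; -0.1 -7.2 6.2 0 0; -0.1 -7.2 6.2 0 0; -0.1 -7.2 6.2 0 0",
)

```text
clock: 28.75
eef_pos: [0.6851, -0.1106, 0.3587]
tool_rot: [0.658, 0.753, -0.001, -0.001]
ft_force: [-0.3, -0.0, 0.8]
grip_width: 0.0468
grasp_force: 0.0
```

```bash
python3 go.py .684 -.109 .36 -1.427 .684 -.109 .279 -1.427;python3 - <<'E'
from h import *
a=snap('top','top12.png');b=snap('side','side12.png')
cv2.imwrite('pics/c12.png',np.hstack([cv2.resize(b[20:160,220:346],(400,444),interpolation=2),cv2.resize(a[90:230,290:416],(400,444),interpolation=2)])[:,:,::-1])
E
```

```text
now [ 0.6851 -0.1106  0.3587] a -1.437 tilt [ 0.001 -0.004 -1.   ] F [-0.3 -0.   0.8] w 0.0468 g 0.0 t 28.75
[ 0.18 -0.09 -0.13] twist -0.01
[ 0.17 -0.06  7.97] twist -0.01
```

View pics/c12.png

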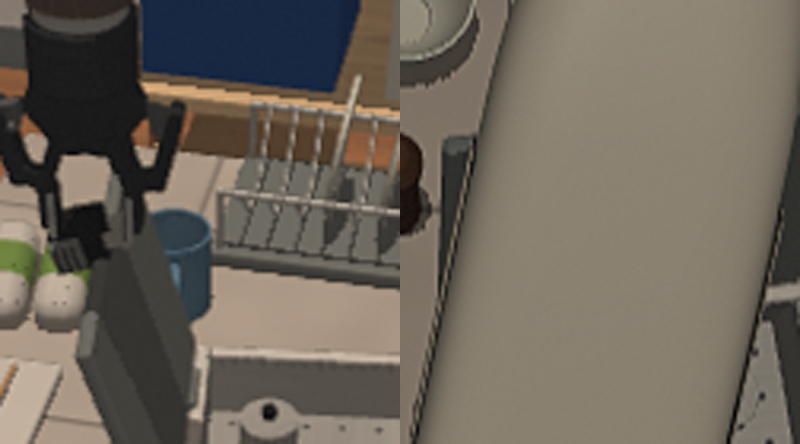

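The side view shows the fingers above the lid's edge, one on each side. I'm lowering them around it.

Request:
send_rows(
  motion="-0.1 0 0 2 0; -0.1 0 0 4 0; -0.1 0 0 6 0; -0.1 0 0 7.5 0; -0.1 0 0 8 0",
)

```text
clock: 29.35
eef_pos: [0.6823, -0.1065, 0.2825]
tool_rot: [0.657, 0.754, -0.0, -0.0]
ft_force: [-0.3, 0.7, -0.3]
grip_width: 0.0471
grasp_force: 0.0
```

Request:
send_rows(
  motion="-0.1 0 -2.4 -0.5 0; -0.1 0 -4.9 -1 0; -0.1 0 -6.9 -1 0; -0.1 0 -8.9 -0.8 0; -0.1 0 -10.7 -0.4 0",
)

```text
clock: 29.85
eef_pos: [0.5772, -0.1217, 0.2892]
tool_rot: [0.657, 0.754, 0.001, 0.002]
ft_force: [0.4, 0.1, 0.2]
grip_width: 0.0469
grasp_force: 0.2
```

Request:
send_rows(
  motion="-0.1 0 -1.7 0.4 0; -0.1 0 -3.4 1.2 0; -0.1 0 -4.9 2 0; -0.1 0 -6.3 3.1 0; -0.1 0 -7.7 4.3 0",
)

```text
clock: 30.35
eef_pos: [0.5007, -0.1323, 0.245]
tool_rot: [0.657, 0.754, 0.001, 0.002]
ft_force: [-0.3, -0.8, -0.2]
grip_width: 0.0467
grasp_force: 0.4
```

```bash
python3 - <<'E'
from h import *
a=snap('top','top13.png');b=snap('side','side13.png')
for n in ('top','side'): print(n,[(np.round(x['rect']),round(x['conf'],2)) for x in boxes_of(n,'lid')],[(np.round(x['rect']),round(x['conf'],2)) for x in boxes_of(n,'vent_grip')])
E
python3 go.py
```

```text
top [(array([378., 216., 153.,  63.]), 0.74)] []
side [(array([309., 151.,  73.,  83.]), 0.98)] [(array([292., 135.,  21.,  20.]), 0.72)]
now [ 0.5003 -0.1318  0.2452] a -1.435 tilt [ 0.    -0.001 -1.   ] F [-6.8  0.9  5.2] w 0.0472 g 3.7 t 30.65
```

Request:
send_rows(
  motion="-0.1 0 -1.2 1.5 0; -0.1 0 -2.4 3 0; -0.1 0 -3.4 4.8 0; -0.1 0 -4.3 6.6 0; -0.1 0 -4.3 6.6 0",
)

```text
clock: 31.15
eef_pos: [0.4544, -0.1393, 0.1767]
tool_rot: [0.658, 0.753, -0.004, -0.002]
ft_force: [-13.3, -3.8, 5.4]
grip_width: 0.047
grasp_force: 12.7
```

```bash
python3 - <<'E'
from h import *
b=snap('side','side14.png')
for n in ('side',): print(n,[(np.round(x['rect']),round(x['conf'],2)) for x in boxes_of(n,'lid')],[(np.round(x['rect']),round(x['conf'],2)) for x in boxes_of(n,'vent_grip')])
c,s=np.cos(.145),np.sin(.145)
for th in np.arange(0,1.3,.1):
    L,z=.085,.04; h=-L*np.cos(th)+z*np.sin(th); v=L*np.sin(th)+z*np.cos(th)
    print(round(th,1),proj('side',[.633+c*h,-.1885+s*h,.102+v]).round(0),end=' ')
E
python3 go.py
```

```text
side [(array([320., 154.,  88.,  79.]), 0.77), (array([319., 166.,  89., 111.]), 0.3)] [(array([304., 144.,  20.,  18.]), 0.57)]
0.0 [310. 149.] 0.1 [308. 147.] 0.2 [307. 144.] 0.3 [304. 142.] 0.4 [302. 140.] 0.5 [299. 138.] 0.6 [296. 137.] 0.7 [293. 135.] 0.8 [290. 134.] 0.9 [287. 133.] 1.0 [283. 132.] 1.1 [280. 132.] 1.2 [276. 132.] now [ 0.4549 -0.1393  0.1777] a -1.436 tilt [-0.002 -0.008 -1.   ] F [-13.6  -3.7   4. ] w 0.0469 g 10.2 t 31.3
```

Request:
send_rows(
  motion="-0.1 0 -2 0.3 0; -0.1 0 -4 -0.5 0; -0.1 0 -4 -3 0; -0.1 0 -4 -6 0; -0.1 0 -4 -6 0",
)

```text
clock: 31.8
eef_pos: [0.4234, -0.1446, 0.243]
tool_rot: [0.657, 0.753, 0.003, 0.006]
ft_force: [0.2, -0.7, 0.3]
grip_width: 0.0474
grasp_force: 0.0
```

```bash
python3 - <<'E'
from h import *
b=snap('side','side15.png')
for n in ('side',): print(n,[(np.round(x['rect']),round(x['conf'],2)) for x in boxes_of(n,'lid')],[(np.round(x['rect']),round(x['conf'],2)) for x in boxes_of(n,'vent_grip')])
E
python3 go.py .413 -.2205 .21 -1.427
```

```text
side [] [(array([310., 150.,  15.,  18.]), 0.73)]
now [ 0.4204 -0.1437  0.238 ] a -1.435 tilt [-0.001  0.003 -1.   ] F [-0.7  0.   0.1] w 0.0465 g 0.0 t 31.95
[-7.51 -1.78  2.8 ] twist -0.008
```

Request:
send_rows(
  motion="1 -2.5 -0.6 0 0; 1 -5 -1.2 0 0; 1 -7.5 -1.8 2 0; 1 -7.5 -1.8 4 0; 1 -7.5 -1.8 6 0",
)

```text
clock: 32.45
eef_pos: [0.4115, -0.221, 0.1755]
tool_rot: [0.658, 0.753, 0.0, -0.0]
ft_force: [-0.9, -0.2, -0.3]
grip_width: -0.0001
grasp_force: 0.0
```

```bash
python3 go.py .413 -.221 .145 -1.427
```

```text
now [ 0.4115 -0.221   0.1755] a -1.437 tilt [ 0.001 -0.    -1.   ] F [-0.9 -0.2 -0.3] w -0.0001 g 0.0 t 32.45
[-0.02  0.15  3.05] twist -0.01
```

Request:
send_rows(
  motion="1 0 0.1 1 0; 1 0 0.1 1.6 0; 1 0 0.1 2 0; 1 0 0.1 2.4 0; 1 0 0.1 2.8 0",
)

```text
clock: 32.95
eef_pos: [0.4134, -0.2206, 0.1517]
tool_rot: [0.658, 0.753, 0.0, 0.001]
ft_force: [-9.5, 4.1, 24.6]
grip_width: 0.0001
grasp_force: 12.0
```

Request:
send_rows(
  motion="1 0 0 0.2 0; 1 0 0 0.4 0; 1 0 0 0.6 0; 1 0 0 0.8 0; 1 0 0 0.8 0",
)

```text
clock: 33.45
eef_pos: [0.4133, -0.2206, 0.1439]
tool_rot: [0.658, 0.753, 0.0, 0.001]
ft_force: [-5.4, 3.0, 18.6]
grip_width: 0.0003
grasp_force: 9.2
```

Request:
send_rows(
  motion="1 0 0 0.2 0; 1 0 0 0.4 0; 1 0 0 0.4 0; 1 0 0 0.4 0",
)

```text
clock: 33.85
eef_pos: [0.4134, -0.2206, 0.1436]
tool_rot: [0.658, 0.753, 0.001, 0.003]
ft_force: [-14.1, 7.4, 42.2]
grip_width: -0.0001
grasp_force: 21.1
```

Request:
send_rows(
  motion="1 0 0 -1 0; -0.3 0 0 -3 0; -0.5 0 0 -5 0; -0.5 0 0 -5 0; -0.5 0 0 -5 0",
)

```text
clock: 34.35
eef_pos: [0.413, -0.2205, 0.187]
tool_rot: [0.658, 0.753, 0.0, 0.0]
ft_force: [0.5, -0.1, -0.2]
grip_width: 0.058
grasp_force: 0.0
```

```bash
python3 go.py .413 -.221 .119 -1.427
```

```text
now [ 0.413  -0.2205  0.187 ] a -1.436 tilt [-0.001  0.001 -1.   ] F [ 0.5 -0.1 -0.2] w 0.058 g 0.0 t 34.35
[-0.04 -0.01  6.8 ] twist -0.009
```

Request:
send_rows(
  motion="-0.5 0 0 2 0; -0.5 0 0 4 0; -0.5 0 0 6 0; -0.5 0 0 6.7 0; -0.5 0 0 6.7 0",
)

```text
clock: 34.85
eef_pos: [0.4114, -0.2197, 0.1183]
tool_rot: [0.658, 0.753, -0.0, -0.002]
ft_force: [0.8, -0.0, 0.2]
grip_width: 0.0641
grasp_force: 0.0
```

Request:
send_rows(
  motion="0.5 0 0 0 0; 0.5 0 0 0 0; 0.5 0 0 0 0; 0.5 0 0 0 0; 0.5 0 0 0 0",
)

```text
clock: 35.35
eef_pos: [0.4151, -0.2206, 0.1216]
tool_rot: [0.657, 0.754, 0.001, 0.002]
ft_force: [5.1, 1.7, 1.4]
grip_width: 0.0349
grasp_force: 60.4
```

Request:
send_rows(
  motion="0.5 0 0 -0.2 0; 0.5 0 0 -0.4 0; 0.5 0 0 -0.4 0",
)

```text
clock: 35.65
eef_pos: [0.4152, -0.2206, 0.123]
tool_rot: [0.657, 0.754, 0.001, 0.002]
ft_force: [12.9, -0.4, -17.2]
grip_width: 0.0346
grasp_force: 63.9
```

The lid resists 17 N with only 1.4 mm of play, so the catch holds. I'll hold the tug, then let go.

Request:
send_rows(
  motion="0.5 0 0 0 0; 0.5 0 0 0 0; 0.5 0 0 0 0",
)

```text
clock: 35.95
eef_pos: [0.4152, -0.2206, 0.123]
tool_rot: [0.657, 0.754, 0.001, 0.001]
ft_force: [12.2, -1.1, -16.1]
grip_width: 0.0347
grasp_force: 63.9
```

Request:
send_rows(
  motion="0.5 0 0 0.3 0; -0.5 0 0 0.3 0; -0.5 0 0 0.3 0; -0.5 0 0 -2 0; -0.5 0 0 -5 0",
)

```text
clock: 36.45
eef_pos: [0.411, -0.2199, 0.1736]
tool_rot: [0.658, 0.753, -0.001, -0.002]
ft_force: [0.7, -0.5, 0.1]
grip_width: 0.064
grasp_force: 0.0
```

Request:
send_rows(
  motion="-0.5 0 0 -3 0; -0.5 0 0 -3 0; -0.5 0 0 -3 0",
)

```text
clock: 36.75
eef_pos: [0.4129, -0.2208, 0.205]
tool_rot: [0.658, 0.753, 0.0, 0.001]
ft_force: [-0.4, -0.2, 0.4]
grip_width: 0.064
grasp_force: 0.0
```

```bash
python3 go.py .548 -.2005 .2 .145 .548 -.2005 .133 .145
python3 - <<'E'
from h import *
a=snap('top','top16.png');b=snap('side','side16.png')
for n in ('top','side'): print(n,[(np.round(x['rect']),round(x['conf'],2)) for x in boxes_of(n,'vent_grip')])
cv2.imwrite('pics/c16.png',np.hstack([cv2.resize(b[110:230,260:380],(400,400),interpolation=2),cv2.resize(a[170:290,310:430],(400,400),interpolation=2)])[:,:,::-1])
E
```

```text
now [ 0.4129 -0.2208  0.205 ] a -1.436 tilt [-0.002  0.002 -1.   ] F [-0.4 -0.2  0.4] w 0.064 g 0.0 t 36.75
[ 0.2  13.66  0.53] twist -1.581
[ 0.22 13.65  7.23] twist -1.581
top [(array([370., 218.,  23.,  23.]), 0.83)]
side [(array([270., 261.,  25.,  33.]), 0.58), (array([310., 151.,  14.,  17.]), 0.54)]
```

Request:
send_rows(
  motion="-0.2 0.1 3.5 0 -0.15; -0.2 0.1 7 0 -0.3; -0.2 0.2 10.5 0 -0.45; -0.2 0.2 13.6 0 -0.6; -0.2 0.2 13.6 0 -0.75",
)

```text
clock: 37.45
eef_pos: [0.5501, -0.1991, 0.2019]
tool_rot: [0.332, 0.943, 0.0, -0.0]
ft_force: [-1.1, -0.7, -0.7]
grip_width: 0.051
grasp_force: 0.0
```

Request:
send_rows(
  motion="-0.2 0 0 0 -0.15; -0.2 0 0 0 -0.3; -0.2 0 0 0 -0.45; -0.2 0 0 0 -0.6; -0.2 0 0 0 -0.75",
)

```text
clock: 37.95
eef_pos: [0.5467, -0.1999, 0.2028]
tool_rot: [-0.035, 0.999, 0.0, -0.001]
ft_force: [-0.3, -0.3, 0.1]
grip_width: 0.0512
grasp_force: 0.0
```

Request:
send_rows(
  motion="-0.2 0 0 1 -0.08; -0.2 0 0 2 -0.08; -0.2 0 0 2 -0.08",
)

```text
clock: 38.25
eef_pos: [0.5457, -0.1996, 0.1815]
tool_rot: [-0.071, 0.997, 0.001, -0.002]
ft_force: [-0.8, 0.1, -0.8]
grip_width: 0.0511
grasp_force: 0.0
```

```bash
python3 go.py .5485 -.2005 .128 .145
```

```text
now [ 0.5457 -0.1996  0.1815] a 0.142 tilt [ 0.004  0.002 -1.   ] F [-0.8  0.1 -0.8] w 0.0511 g 0.0 t 38.25
[-0.28 -0.14  5.35] twist -0.003
```

View pics/c16.png

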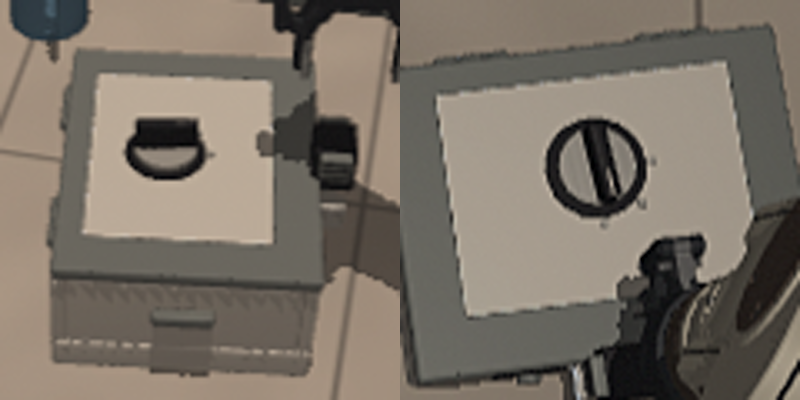

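The lid lies flat and shut, with the vent bar still front to back. I'm lowering onto the bar, gripping it and turning it 45° anticlockwise.

Request:
send_rows(
  motion="-0.2 -0.1 -0.1 2 0; -0.2 -0.1 -0.1 4 0; -0.2 -0.1 -0.1 5.1 0; -0.2 -0.1 -0.1 5.1 0",
)

```text
clock: 38.65
eef_pos: [0.547, -0.2005, 0.1312]
tool_rot: [-0.072, 0.997, 0.001, -0.002]
ft_force: [0.1, 0.6, -0.0]
grip_width: 0.0513
grasp_force: 0.0
```

Request:
send_rows(
  motion="0.9 0 0 0 0; 0.9 0 0 0 0; 0.9 0 0 0 0; 0.9 0 0 0 0; 0.9 0 0 0 0",
)

```text
clock: 39.15
eef_pos: [0.5493, -0.2015, 0.1347]
tool_rot: [-0.072, 0.997, -0.001, 0.001]
ft_force: [-0.6, -0.4, 4.8]
grip_width: 0.0104
grasp_force: 61.8
```

```bash
python3 go.py
```

```text
now [ 0.5493 -0.2015  0.1347] a 0.144 tilt [-0.003 -0.002 -1.   ] F [-0.6 -0.4  4.8] w 0.0104 g 61.8 t 39.15
```

Request:
send_rows(
  motion="0.9 0 0 0 -0.15; 0.9 0 0 0 -0.3; 0.9 0 0 0 -0.45; 0.9 0 0 0 -0.6; 0.9 0 0 0 -0.7",
)

```text
clock: 39.65
eef_pos: [0.5498, -0.2023, 0.1347]
tool_rot: [-0.412, 0.911, -0.002, 0.001]
ft_force: [1.3, -2.5, 4.5]
grip_width: 0.0101
grasp_force: 61.6
```

Request:
send_rows(
  motion="0.9 0 0 0 -0.09; 0.9 0 0 0 -0.09; 0.9 0 0 0 -0.09",
)

```text
clock: 39.95
eef_pos: [0.5499, -0.2024, 0.1347]
tool_rot: [-0.449, 0.893, -0.002, 0.001]
ft_force: [1.3, -3.9, 5.0]
grip_width: 0.0106
grasp_force: 61.8
```

```bash
python3 go.py
```

```text
now [ 0.5499 -0.2024  0.1347] a 0.932 tilt [-0.    -0.005 -1.   ] F [ 1.3 -3.9  5. ] w 0.0106 g 61.8 t 39.95
```

Turned 0.788 rad. I'll release, rise and move aside so the vent can be measured in the picture.

Request:
send_rows(
  motion="0.3 0 0 0 0; -0.2 0 0 0 0; -0.2 0 0 -1 0; -0.2 0 0 -4 0; -0.2 0 0 -8 0",
)

```text
clock: 40.45
eef_pos: [0.5467, -0.2, 0.212]
tool_rot: [-0.45, 0.893, 0.002, -0.002]
ft_force: [0.8, -0.5, 0.4]
grip_width: 0.0515
grasp_force: 0.0
```

Request:
send_rows(
  motion="-0.2 3 3 -3 0; -0.2 6 6 -6 0; -0.2 9 9 -6 0; -0.2 12 12 -6 0; -0.2 15 15 -6 0",
)

```text
clock: 40.95
eef_pos: [0.337, -0.232, 0.2738]
tool_rot: [-0.45, 0.893, -0.0, 0.0]
ft_force: [-0.2, -0.9, 0.9]
grip_width: 0.0513
grasp_force: 0.0
```

```bash
python3 go.py
python3 - <<'E'
from h import *
a=snap('top','top17.png');b=snap('side','side17.png')
for n in ('top','side'):
  for t in ('lid','vent_grip','pot1_mid','sauce_cup_mid','garlic_jar_mid','pepper_mill_mid'): print(n,t,[(np.round(x['rect']),round(x['conf'],2)) for x in boxes_of(n,t) if x['conf']>.5])
def bar(im):
  g=cv2.cvtColor(im,cv2.COLOR_RGB2GRAY)
  yy,xx=np.mgrid[0:420,0:560]; c=proj('top',[.5485,-.2005,.145])
  m=(g<70)&((xx-c[0])**2+(yy-c[1])**2<9.5**2)
  p=np.array([back('top',u,v,.15)[:2] for v,u in np.argwhere(m)]); 
  w,V=np.linalg.eigh(np.cov(p.T)); d=V[:,1]; return len(p),(np.arctan2(d[1],d[0])-.145+np.pi/2)%np.pi-np.pi/2,w
i0=cv2.imread('pics/top16.png')[:,:,::-1].copy()
print('before',bar(i0)); print('after',bar(a))
E
```

```text
now [ 0.337  -0.232   0.2738] a 0.935 tilt [-0.    -0.001 -1.   ] F [-0.2 -0.9  0.9] w 0.0513 g 0.0 t 40.95
top lid []
top vent_grip [(array([370., 220.,  22.,  28.]), 0.69)]
top pot1_mid []
top sauce_cup_mid [(array([237., 206.,  28.,  23.]), 0.68)]
top garlic_jar_mid [(array([233., 259.,  21.,  25.]), 0.78)]
top pepper_mill_mid [(array([286., 149.,  17.,  36.]), 0.91)]
side lid [(array([321., 162.,  92.,  70.]), 0.73)]
side vent_grip [(array([312., 149.,  13.,  17.]), 0.81)]
side pot1_mid []
side sauce_cup_mid [(array([272., 260.,  23.,  29.]), 0.69)]
side garlic_jar_mid [(array([320., 264.,  19.,  41.]), 0.85), (array([324., 162.,  94.,  72.]), 0.57)]
side pepper_mill_mid [(array([229., 209.,  21.,  43.]), 0.72)]
before (122, np.float64(0.07437658277209414), array([2.16953393e-05, 1.28416037e-04]))
after (126, np.float64(0.7675071912302842), array([2.24836522e-05, 1.25137886e-04]))
```

```bash
python3 -c "
from h import *
print(workorder.job_done())"
```

```text
the job is handed in; nothing more can be done
None
```

I handed the job in at about 41 s of the 210 s; no verdict came back. All three pots are upright in the steamer, the lid is shut and its catch held a tug of about 16 N, the vent is at roughly 0.78 rad, and the jar, cup and mill still stand where they were.

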